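Lock the alarm clock's battery cover with the stubby screwdriver

TASK

The battery cover on the back of the alarm clock, which lies face down, is still unlocked. Pick up the stubby screwdriver, prop it blade-down on the phone stand, flat on the sloped rest with the blade on the ledge, and let go so that you can take it again by the end of its handle; then put its blade in the cover's slot and turn the cover clockwise about a quarter turn until it stops. Leave the screwdriver propped blade-down on the stand's ledge as before, and do not disturb the book, the candle or the vase.

Things in the scene. Friction and masses are not known exactly. Their poses are not given: they have to be found in the camera images.
- stand: A-frame phone stand of pale oak, 80 mm wide, 87 mm high; it does not move and may be on either side. Origin at the centre of its underside, z up. It faces its own -x: its flat rest rises at 45 degrees towards +x, along u = (0.707, 0, 0.707) in its frame, outward normal n = (-0.707, 0, 0.707).
- stand_corner (a point): Middle of the inner corner between the phone stand's rest and ledge, 32 mm above the surface, axes as the stand's. The rest runs from here 78 mm up along u, 40 mm to either side. The ledge stands out 26 mm along n; a lip at 24 to 28 mm rises 5 mm along u. A screwdriver laid flat on the rest stays or slides down until its blade meets the ledge; its handle's end overhangs the rest's top.
- clock: White square alarm clock on its face, back up: 130 x 130 mm, 49 mm high, a brass snooze bar on its +x side; it does not move. Origin at the centre of its underside, z up. On its back are two low grey knobs near +x and, 18 mm from the centre towards -x, the battery cover inside a white ring 57 mm across, top 58 mm above the surface.
- cover (a joint): Angle of the round grey battery cover (47 mm diameter, upright axis), in rad: it grows as the cover turns clockwise seen from above, is 0 fully unlocked (it starts at 0 to 0.25) and stops at 1.45, locked. It turns against a friction of 0.04 N m and stays where it is left.
- slot (a point): Point at the middle of the mouth of the slot in the battery cover, on the cover's axis, 58 mm above the surface, level with the ring's top. It turns with the cover; z up; the slot runs along this point's x axis: 19 mm long, 5 mm wide, 6 mm deep with a flat floor, its mouth bevelled by 1.5 mm.
- driver: Stubby screwdriver, 120 mm long, about 85 g. Red and black flat-sided handle 78 mm long, 30 wide (y), 26 thick (z). It starts lying flat. Origin at the underside of the handle's middle; x towards the blade, z up; centre line at z = 13 mm. Collar 18 mm thick ends at x = 46, shank 9 mm thick at 67, blade (15 wide along y, 2.4 thick along z) at 81. Balance point at x = 16 mm.
- driver_tip (a point): Middle of the screwdriver's blade tip, on the tool's centre line, 81 mm from the middle of the handle; axes as the screwdriver's.
- driver_mid (a point): Middle of the screwdriver's handle, on the centre line (13 mm above the origin).
- driver_end (a point): Middle of the end face of the screwdriver's handle, 39 mm behind the middle of the handle.
- book: Olive hardback book lying flat, 130 x 190 x 30 mm, origin at the centre of its underside. Leave it alone.
- candle: Dark brown candle jar with a black lid, 68 mm diameter, 78 mm tall, standing on the book; origin at the centre of its underside. Leave it alone.
- vase: Glass bud vase, 64 mm diameter, 100 mm tall, with leaves and white flowers up to about 185 mm above the surface; origin at the centre of its underside. Leave it alone.

How it is judged:
By the outcome, as a careful person would: the job done as asked, in the order asked, and still so for the second after the job is handed in, with the robot touching nothing.
It also fails if it takes over 66 s, if anything falls off the work surface, if the arm or the gripper's body presses on something with over 40 N, if the wrist force passes 120 N, or if a joint passes its speed limit or range.

ROBOT

A 7-joint arm with a two-finger parallel gripper is mounted at the origin on the work surface. World frame = base frame: x ahead of the robot, y to its left, z up, the work surface at z = 0. Lengths are in m, angles in rad, forces in N, time in s.
With the tool pointing down it reaches from about 0.4 to 0.85 m from the base axis. Payload 4.5 kg.
Tool frame: the origin (TCP) lies on the centre line of the jaws, within the pads' length; the fingertips stand 11 mm ahead of it and the grasp point (between the pads) lies 8 mm behind it; z points along the fingers, y is the line along which they close (so a half turn about z gives the same grasp; the last joint's range is limited). The gripper opens to 88 mm and grips with 3 to 60 N. Pads are 18 mm wide; open, the fingers measure 123 mm over their backs; the gripper's body (75 mm by 187 mm) begins 45 mm behind the grasp point.
Start: joints at [1.19, 0.689, -0.195, 1.565, 0.157, 0.902, -0.215], TCP at [0.252, -0.572, 0.226] pointing down, gripper open.
Joint ranges: [-3.01, 3.01], [-0.46, 2.08], [-1.47, 1.51], [0.13, 2.56], [-1, 4.14], [0.04, 2.09], [-2.66, 2.66]. Speed limits (rad/s): [2.57, 2.57, 3.14, 3.14, 3.14, 3.14, 3.14].

INTERFACE

Orientations are given as a unit quaternion [x, y, z, w].
In Python, from plant import * gives the robot as it stands. The module is installed in compiled form; this text tells all that it offers.
- The arm moves only by the tool send_rows, never from a script. Its argument "motion" is a list of rows, each an object of numbers: "x", "y", "z": the shift along the tool's x, y, z in cm; "rx", "ry", "rz": the turn, a rotation vector about the tool's x, y, z in rad; "jaw": the finger opening in cm, from 0 to 8.81. In form: [{"x": .., "y": .., "z": .., "rx": .., "ry": .., "rz": .., "jaw": ..}, ...]. A call has exactly 5 rows; each row shifts and turns the commanded pose from where the row before left it, along the tool's axes as they then stand; what a row does not reach is not made up. A row lasts 1/10 s, in which the tool goes at most 50 mm and 8.59 degrees, less where a joint would pass 70% of its speed; a pose out of reach is approached as far as the arm can. A call is refused whole if a number of a shift passes 5 or a number of a turn 0.15, either way. A call with a gripper value outside its range is refused whole. The fingers move at their own pace and stop on an object; "grip_force" is the grip in N (left out, the last holds). Time passes only in rows, so rows that do not move let the fingers close, or fill a call up. It gives the time, the measured TCP pose, the force, the opening and the grip force at its end, in the units of the state.
- get_state(): the state, without advancing time (a new reading comes with each control period).
- snapshot(name): name is "scene" or "top"; returns a dict with "img" (400x640x3 uint8, red, green, blue), "vertical_fov" (degrees; the focal length in pixels is half the picture's height over the tangent of half this angle, whatever the lens; pixels are square), "cx", "cy" (the principal point, pixels), "extrinsics" (4x4, takes a point from camera to world coordinates). Camera axes: x right, y up, looking along -z (the intrinsics and any distortion apply to the point x, -y, -z); pixel columns grow to the right and rows downward; lengths in m; the calibration is good to about 2 mm. A picture is of the moment at which its call begins. There is no depth.
- finish_job(): hands the job in; it is judged then, once.
The state is a dict: "clock": time; "q": joint angles; "qd": joint speeds; "joint_torque": joint torques, N m; "tool_pos": TCP position; "eef_rot": TCP orientation; "contact_force": force on the tool from outside, world axes, zero at the start; "moment": the same for the moment, N m; "opening": opening from 0.0 (shut) to 1.0 (fully open); "finger_force": force on a finger pad.
Only numpy, scipy, OpenCV 4.12 (cv2) and the standard library are available. Lean on these libraries where they do the work, as an engineer would, in place of code of your own. Each camera call takes 0.05 s, during which the arm holds its last target. There are 200 camera calls.

## Working session

There is one attempt and no reset: what is moved stays moved. The work goes in short steps, Python scripts to look and compute and a tool call to move; the robot and the scene stay as the last step left them, time stands still between calls to the robot, and variables do not carry over. Pictures are saved under pics/ and viewed, at most 10 in all, crops included, and the job is handed in when it is done.

Besides the shell and the picture viewer there is one more tool, called as a command line: name --argument value ..., lists and objects as JSON in quotes. send_rows: Moves the arm, as the interface text tells. Its arguments: {"type":"object","properties":{"motion":{"type":"array"},"grip_force":{"type":"number"}},"required":["motion"]}

```bash
mkdir -p pics
python3 - <<'E'
from plant import *
import cv2,numpy as np
for n in("scene","top"):
    s=snapshot(n); cv2.imwrite(f"pics/{n}0.png",s["img"][:,:,::-1]); print(n,s["vertical_fov"],s["cx"],s["cy"],np.round(s["extrinsics"],4).tolist(),[k for k in s])
print(get_state())
E
```

```text
scene 49.943960540581 315.0152809828671 213.1919193251627 [[-0.6745, -0.4411, 0.5921, 1.0844], [0.7382, -0.3881, 0.5518, 0.4667], [-0.0136, 0.8092, 0.5873, 0.5834], [0.0, 0.0, 0.0, 1.0]] ['img', 'vertical_fov', 'cx', 'cy', 'extrinsics']
top 44.796929781499145 318.39728310712184 190.8451261589437 [[0.0566, 0.9746, -0.2166, 0.2987], [-0.9984, 0.0561, -0.0086, -0.0153], [0.0037, 0.2167, 0.9762, 1.2067], [0.0, 0.0, 0.0, 1.0]] ['img', 'vertical_fov', 'cx', 'cy', 'extrinsics']
{'clock': 0.1, 'q': array([ 1.18983117,  0.68990757, -0.19454854,  1.56621658,  0.15729109,
        0.90251121, -0.21512666]), 'qd': array([ 0.0016543 , -0.00325006,  0.00022149, -0.00065589,  0.00028204,
       -0.00012714,  0.00161474]), 'joint_torque': array([-3.30041497e-03, -5.28501570e+01, -1.27174772e+00, -1.53837472e+01,
       -5.26606722e-02,  1.94689019e-03,  2.30482658e-05]), 'tool_pos': array([ 0.25159948, -0.57148419,  0.22549257]), 'eef_rot': array([ 9.78566350e-01,  2.05930126e-01, -2.16512776e-04, -7.96695418e-04]), 'contact_force': array([ 0.63148394, -0.04742884,  0.36944286]), 'moment': array([ 0.01228295, -0.01046599,  0.00283375]), 'finger_force': 0.0, 'opening': 1.0003996090086984}
```

View pics/scene0.png

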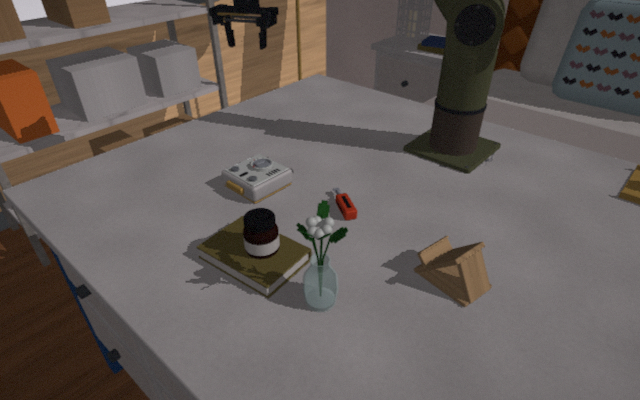

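View pics/top0.png

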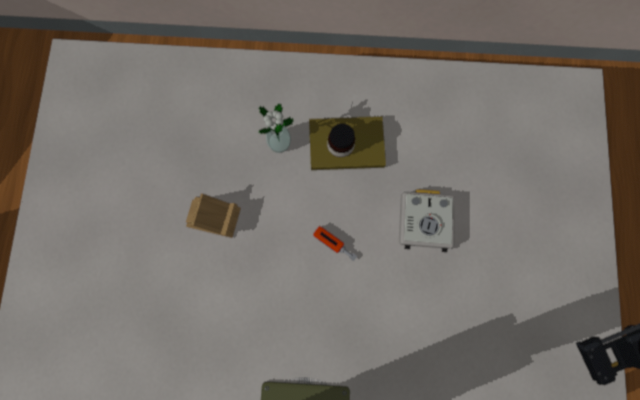

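The scene view shows the clock (258,175), driver (345,205), stand (455,270), book and candle (260,245) and vase (320,285). The top view shows the stand at (213,215), driver at (330,239) and clock at (427,220), with the cover near (430,225). I'll enlarge the relevant parts next.

```bash
cat > h.py <<'E'
import cv2,numpy as np
from plant import *
from scipy.spatial.transform import Rotation as R
def cam(n):
    s=snapshot(n); f=200/np.tan(np.radians(s["vertical_fov"]/2)); return s["img"],f,s["cx"],s["cy"],np.array(s["extrinsics"])
def ray(c,u,v):
    _,f,cx,cy,E=c; d=E[:3,:3]@np.array([(u-cx)/f,-(v-cy)/f,-1.]); return E[:3,3],d/np.linalg.norm(d)
def onz(c,u,v,z):
    o,d=ray(c,u,v); return o+d*(z-o[2])/d[2]
def proj(c,p):
    _,f,cx,cy,E=c; q=E[:3,:3].T@(np.array(p)-E[:3,3]); return np.array([cx+f*q[0]/-q[2],cy-f*q[1]/-q[2]])
def two(c1,p1,c2,p2):
    o1,d1=ray(c1,*p1);o2,d2=ray(c2,*p2)
    t=np.linalg.lstsq(np.c_[d1,-d2],o2-o1,rcond=None)[0]
    a,b=o1+t[0]*d1,o2+t[1]*d2; return (a+b)/2,np.linalg.norm(a-b)
def crop(c,x,y,w,h,k):
    return cv2.resize(c[0][y:y+h,x:x+w,::-1],(w*k,h*k),interpolation=cv2.INTER_CUBIC)
E
python3 - <<'E'
from h import *
t=cam("top");s=cam("scene")
a=np.hstack([crop(t,180,185,66,58,6),crop(t,395,183,66,70,6)[:348]])
b=np.hstack([crop(s,408,228,99,42,4)[:0] if 0 else crop(s,408,228,99,78,4)[:252],crop(s,218,150,99,63,4)])
b=b[:252]
im=np.vstack([a,b[:,:792]]); cv2.imwrite("pics/c1.png",im); print(im.shape)
# driver red
for n,c in(("top",t),("scene",s)):
    h=cv2.cvtColor(c[0],cv2.COLOR_RGB2HSV)
    m=(((h[...,0]<8)|(h[...,0]>172))&(h[...,1]>170)&(h[...,2]>90)).astype(np.uint8)
    m=cv2.morphologyEx(m,cv2.MORPH_CLOSE,np.ones((5,5)))
    k,l,st,ce=cv2.connectedComponentsWithStats(m)
    for i in range(1,k):
        if st[i,4]>60:
            cn=cv2.findContours((l==i).astype(np.uint8),0,2)[0][0]
            r=cv2.minAreaRect(cn); print(n,st[i],ce[i],r,cv2.boxPoints(r).tolist())
            if n=="top": print([onz(c,*p,0.02).round(4).tolist() for p in cv2.boxPoints(r)],onz(c,*ce[i],0.022))
E
```

```text
(600, 792, 3)
top [314 227  29  25 337] [328.1810089  238.91691395] ((328.1866149902344, 238.8570098876953), (30.130245208740234, 11.25943374633789), 35.83765411376953) [[312.677490234375, 234.6004180908203], [319.269775390625, 225.47264099121094], [343.69573974609375, 243.1136016845703], [337.10345458984375, 252.2413787841797]]
[[0.4513, 0.003, 0.02], [0.4748, -0.0119, 0.02], [0.4347, -0.074, 0.02], [0.4116, -0.059, 0.02]] [ 0.44261154 -0.03555898  0.022     ]
scene [337 194  20  26 278] [347.22302158 206.19064748] ((347.4079284667969, 205.71945190429688), (27.724340438842773, 12.663166046142578), 67.7509765625) [[336.299072265625, 195.2866973876953], [348.0194091796875, 190.4920196533203], [358.51678466796875, 216.15220642089844], [346.79644775390625, 220.94688415527344]]
```

View pics/c1.png

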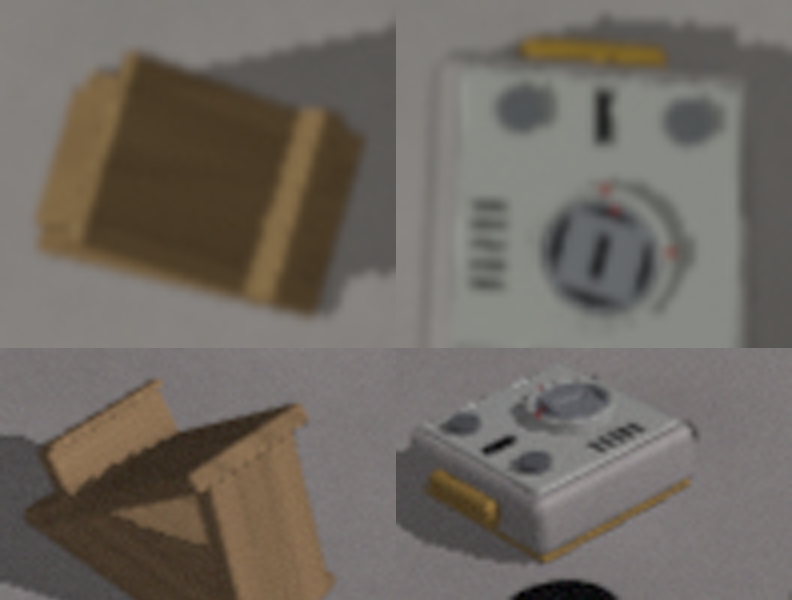

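```bash
cat >> h.py <<'E'
def T(x,y): return 180+x/6,185+y/6
def C(x,y): return 395+(x-396)/6,183+y/6
E
python3 - <<'E'
from h import *
t=cam("top");s=cam("scene")
a=onz(t,*T(135,60),.087);b=onz(t,*T(90,248),.087); print("rest top edge",a,b,np.linalg.norm(a-b))
d=(a-b)/np.linalg.norm(a-b) # top of image-> +x
m=(a+b)/2; yax=-d; xs=np.array([d[1]*-1,d[0],0]); # candidate stand x (toward +y)
print("stand x dir",xs,np.degrees(np.arctan2(xs[1],xs[0])))
ys=np.array([-xs[1],xs[0],0]); u=(xs+[0,0,1])*.7071; n=(-xs+[0,0,1])*.7071
c=m-u*.078; print("corner",c)
P=[]
for k in(-.04,.04):
    for q in(m+k*ys,c+k*ys,c+.028*n+.005*u+k*ys): P.append(q); print(q.round(3),"top crop",((proj(t,q)-[180,185])*6).round(),"scene crop",((proj(s,q)-[408,228])*4+[0,348]).round())
sl=onz(t,*C(600,255),.058);print("slot",sl, "scene crop",((proj(s,sl)-[218,150])*4+[396,348]).round())
e=onz(t,*C(607,232),.058)-onz(t,*C(595,278),.058);print("slot dir deg",np.degrees(np.arctan2(e[1],e[0])))
e=onz(t,*C(738,85),.049)-onz(t,*C(735,340),.049);print("clock yaw",np.degrees(np.arctan2(e[1],e[0])))
# driver tip/handle check in both views
dm,er=two(t,(328.18,238.92),s,(347.2,206.2));print("driver",dm,er)
E
```

```text
rest top edge [0.52142097 0.2667336  0.087     ] [0.44632601 0.27605955 0.087     ] 0.07567183867946234
stand x dir [0.12324211 0.99237663 0.        ] 82.9207490313462
corner [0.47707622 0.21666323 0.0318462 ]
[0.524 0.266 0.087] top crop [136.  55.] scene crop [183. 468.]
[0.517 0.212 0.032] top crop [298. 107.] scene crop [ 62. 497.]
[0.515 0.196 0.055] top crop [327. 103.] scene crop [ 40. 442.]
[0.444 0.276 0.087] top crop [ 89. 253.] scene crop [288. 389.]
[0.437 0.222 0.032] top crop [255. 297.] scene crop [164. 423.]
[0.435 0.205 0.055] top crop [284. 297.] scene crop [144. 370.]
slot [ 0.48406571 -0.27374612  0.058     ] scene crop [569. 397.]
slot dir deg -13.893932375323825
clock yaw -0.8303592891497888
driver [ 0.44209532 -0.03353215  0.01377894] 0.005257888947405604
```

send_rows --motion '[{"x": 2.6,"y": -2.76,"z": 0.6,"jaw": 8.0},{"x": 2.6,"y": -2.76,"z": 0.6,"jaw": 8.0},{"x": 2.6,"y": -2.76,"z": 0.6,"jaw": 8.0},{"x": 2.6,"y": -2.76,"z": 0.6,"jaw": 8.0},{"x": 2.6,"y": -2.76,"z": 0.6,"jaw": 8.0}]' --grip_force 20

```text
schema error: expected keys x, y, z, rx, ry, rz, jaw
```

send_rows --motion '[{"x": 2.6,"y": -2.76,"z": 0.6,"jaw": 7.0},{"x": 2.6,"y": -2.76,"z": 0.6,"jaw": 7.0},{"x": 2.6,"y": -2.76,"z": 0.6,"jaw": 7.0},{"x": 2.6,"y": -2.76,"z": 0.6,"jaw": 7.0},{"x": 2.6,"y": -2.76,"z": 0.6,"jaw": 7.0}]'

```text
schema error: expected keys x, y, z, rx, ry, rz, jaw
```

send_rows --motion '[{"x": 2.6,"y": -2.76,"z": 0.6,"jaw": 7.0},{"x": 2.6,"y": -2.76,"z": 0.6,"jaw": 7.0},{"x": 2.6,"y": -2.76,"z": 0.6,"jaw": 7.0},{"x": 2.6,"y": -2.76,"z": 0.6,"jaw": 7.0},{"x": 2.6,"y": -2.76,"z": 0.6,"jaw": 7.0}]'

```text
schema error: expected keys x, y, z, rx, ry, rz, jaw
```

send_rows --motion '[{"rz": -0.117,"jaw": 6.0},{"rz": -0.117,"jaw": 6.0},{"rz": -0.117,"jaw": 6.0},{"rz": -0.117,"jaw": 6.0},{"rz": -0.117,"jaw": 6.0}]'

```text
schema error: expected keys x, y, z, rx, ry, rz, jaw
```

send_rows --motion '[{"x": 2.6,"y": -2.76,"z": 0.6,"rx": 0,"ry": 0,"rz": 0,"jaw": 8},{"x": 2.6,"y": -2.76,"z": 0.6,"rx": 0,"ry": 0,"rz": 0,"jaw": 8},{"x": 2.6,"y": -2.76,"z": 0.6,"rx": 0,"ry": 0,"rz": 0,"jaw": 8},{"x": 2.6,"y": -2.76,"z": 0.6,"rx": 0,"ry": 0,"rz": 0,"jaw": 8},{"x": 2.6,"y": -2.76,"z": 0.6,"rx": 0,"ry": 0,"rz": 0,"jaw": 8}]' --grip_force 20

```text
clock: 0.8
tool_pos: [0.3157, -0.392, 0.1962]
eef_rot: [0.979, 0.206, 0.0, 0.0]
contact_force: [-0.1, 0.9, -0.0]
opening: 0.906
finger_force: 0.0
```

send_rows --motion '[{"x": 2.6,"y": -2.76,"z": 0.6,"rx": 0,"ry": 0,"rz": 0,"jaw": 7},{"x": 2.6,"y": -2.76,"z": 0.6,"rx": 0,"ry": 0,"rz": 0,"jaw": 7},{"x": 2.6,"y": -2.76,"z": 0.6,"rx": 0,"ry": 0,"rz": 0,"jaw": 7},{"x": 2.6,"y": -2.76,"z": 0.6,"rx": 0,"ry": 0,"rz": 0,"jaw": 7},{"x": 2.6,"y": -2.76,"z": 0.6,"rx": 0,"ry": 0,"rz": 0,"jaw": 7}]'

```text
clock: 1.3
tool_pos: [0.3792, -0.2134, 0.1662]
eef_rot: [0.979, 0.206, 0.0, 0.0]
contact_force: [1.2, -0.6, 0.4]
opening: 0.796
finger_force: 0.0
```

send_rows --motion '[{"x": 2.6,"y": -2.76,"z": 0.6,"rx": 0,"ry": 0,"rz": 0,"jaw": 6},{"x": 2.6,"y": -2.76,"z": 0.6,"rx": 0,"ry": 0,"rz": 0,"jaw": 6},{"x": 2.6,"y": -2.76,"z": 0.6,"rx": 0,"ry": 0,"rz": 0,"jaw": 6},{"x": 2.6,"y": -2.76,"z": 0.6,"rx": 0,"ry": 0,"rz": 0,"jaw": 6},{"x": 2.6,"y": -2.76,"z": 0.6,"rx": 0,"ry": 0,"rz": 0,"jaw": 6}]'

```text
clock: 1.8
tool_pos: [0.4427, -0.0344, 0.1361]
eef_rot: [0.979, 0.206, 0.0, 0.0]
contact_force: [1.4, -0.8, -0.3]
opening: 0.677
finger_force: 0.0
```

send_rows --motion '[{"x": 0,"y": 0,"z": 0,"rx": 0,"ry": 0,"rz": -0.117,"jaw": 6},{"x": 0,"y": 0,"z": 0,"rx": 0,"ry": 0,"rz": -0.117,"jaw": 6},{"x": 0,"y": 0,"z": 0,"rx": 0,"ry": 0,"rz": -0.117,"jaw": 6},{"x": 0,"y": 0,"z": 0,"rx": 0,"ry": 0,"rz": -0.117,"jaw": 6},{"x": 0,"y": 0,"z": 0,"rx": 0,"ry": 0,"rz": -0.117,"jaw": 6}]'

```text
clock: 2.3
tool_pos: [0.4423, -0.0358, 0.1363]
eef_rot: [0.876, 0.482, 0.0, 0.0]
contact_force: [-0.3, -0.5, -1.0]
opening: 0.681
finger_force: 0.0
```

send_rows --motion '[{"x": 0,"y": 0,"z": 3,"rx": 0,"ry": 0,"rz": 0,"jaw": 6},{"x": 0,"y": 0,"z": 3,"rx": 0,"ry": 0,"rz": 0,"jaw": 6},{"x": 0,"y": 0,"z": 3,"rx": 0,"ry": 0,"rz": 0,"jaw": 6},{"x": 0,"y": 0,"z": 2,"rx": 0,"ry": 0,"rz": 0,"jaw": 6},{"x": 0,"y": 0,"z": 1.1,"rx": 0,"ry": 0,"rz": 0,"jaw": 6}]'

```text
clock: 2.8
tool_pos: [0.4433, -0.0363, 0.0186]
eef_rot: [0.878, 0.479, -0.004, -0.002]
contact_force: [0.2, 0.1, -0.0]
opening: 0.679
finger_force: 0.0
```

send_rows --motion '[{"x": 0,"y": 0,"z": 0,"rx": 0,"ry": 0,"rz": 0,"jaw": 4},{"x": 0,"y": 0,"z": 0,"rx": 0,"ry": 0,"rz": 0,"jaw": 3},{"x": 0,"y": 0,"z": 0,"rx": 0,"ry": 0,"rz": 0,"jaw": 2},{"x": 0,"y": 0,"z": 0,"rx": 0,"ry": 0,"rz": 0,"jaw": 1},{"x": 0,"y": 0,"z": 0,"rx": 0,"ry": 0,"rz": 0,"jaw": 0}]' --grip_force 25

```text
clock: 3.3
tool_pos: [0.4447, -0.0363, 0.021]
eef_rot: [0.878, 0.479, -0.002, -0.001]
contact_force: [-0.2, 0.2, -0.2]
opening: 0.251
finger_force: 0.0
```

send_rows --motion '[{"x": 0,"y": 0,"z": 0,"rx": 0,"ry": 0,"rz": 0,"jaw": 0},{"x": 0,"y": 0,"z": -2,"rx": 0,"ry": 0,"rz": 0,"jaw": 0},{"x": 0,"y": 0,"z": -4,"rx": 0,"ry": 0,"rz": 0,"jaw": 0},{"x": 0,"y": 0,"z": -5,"rx": 0,"ry": 0,"rz": 0,"jaw": 0},{"x": 0,"y": 0,"z": -5,"rx": 0,"ry": 0,"rz": 0,"jaw": 0}]'

```text
clock: 3.8
tool_pos: [0.4443, -0.0363, 0.1822]
eef_rot: [0.878, 0.48, -0.003, -0.002]
contact_force: [1.9, -1.1, -0.9]
opening: 0.007
finger_force: 0.0
```

Run:
```python
from h import *
print(get_state())
t=cam("top");s=cam("scene")
im=np.hstack([crop(t,280,190,66,70,6),crop(s,290,120,66,70,6)]); cv2.imwrite("pics/c2.png",im)
```

```text
{'clock': 3.8, 'q': array([ 0.27836546,  0.57100093, -0.46081478,  2.11913072,  0.46950293,
        0.55738384, -1.09605203]), 'qd': array([ 0.7583265 , -0.85118742, -1.06468711, -0.52502388, -0.86356538,
        1.46470695,  0.75269512]), 'joint_torque': array([ -5.55716962, -36.64450049,  -2.37076633,  -6.76200315,
         0.79198882,  -1.27822481,  -0.88565955]), 'tool_pos': array([ 0.44429237, -0.0363365 ,  0.18224111]), 'eef_rot': array([ 0.87750709,  0.47955139, -0.00295411, -0.00174696]), 'contact_force': array([ 1.90543709, -1.08805725, -0.8865507 ]), 'moment': array([-0.08015261, -0.13753001, -0.02825308]), 'finger_force': 0.0, 'opening': 0.006852885944930657}
```

View pics/c2.png

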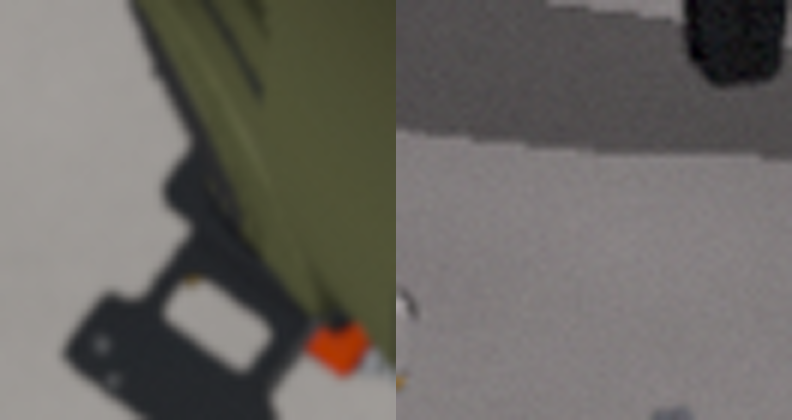

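The gripper shut on nothing, and some red handle still shows below it at about (337,247). I'll look at both full views.

Run:
```python
from h import *
t=cam("top");s=cam("scene")
im=np.vstack([crop(t,220,150,200,150,3),crop(s,240,100,200,150,3)]); im=cv2.resize(im,(400,600)) if 0 else im
im=np.hstack([crop(t,260,170,130,150,3),crop(s,270,80,130,150,3)]); cv2.imwrite("pics/c3.png",im)
print(proj(t,get_state()["tool_pos"]),proj(s,get_state()["tool_pos"]),get_state()["tool_pos"])
```

```text
[330.56440847 228.54141463] [346.11911686 140.10546935] [ 0.44563912 -0.03674197  0.18140668]
```

View pics/c3.png

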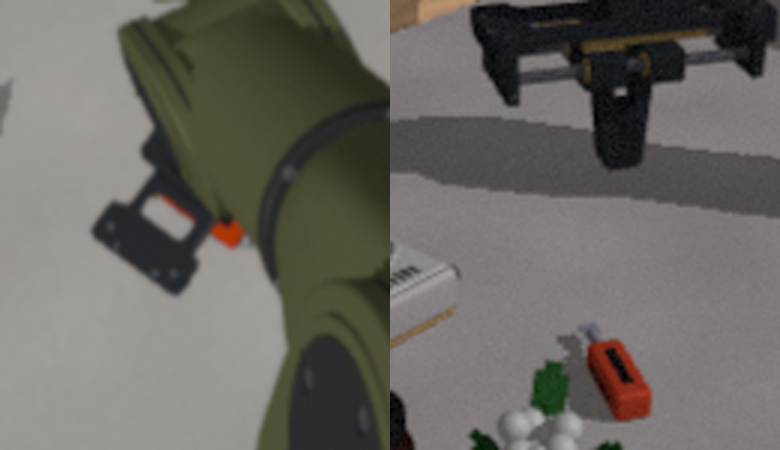

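The driver lies unmoved, and the fingertips in the scene view are at about (346,135), higher than the reported TCP implies. I'll check that across the two pictures.

Run:
```python
from h import *
t=cam("top");s=cam("scene"); st=get_state(); Rm=R.from_quat(st["eef_rot"]).as_matrix(); p=st["tool_pos"]
print(p,st["q"].round(3),st["qd"].round(3))
print("now tip predicted scene",proj(s,p+Rm@[0,0,.011]),"observed (346,135)")
R0=R.from_quat([.97857,.20593,-.0002,-.0008]).as_matrix();p0=np.array([.2516,-.5715,.2255])
for k in(-.044,.044): print("start tip",proj(s,p0+R0@[0,k,.011]),proj(t,p0+R0@[0,k,.011]))
a=cv2.imread("pics/scene0.png")[0:60,205:285];b=cv2.imread("pics/top0.png")[315:395,560:640]
cv2.imwrite("pics/c4.png",np.hstack([cv2.resize(a,(480,360),interpolation=2),cv2.resize(b,(320,320),interpolation=2)[:,:] if 0 else cv2.resize(b,(320,360),interpolation=2)]))
```

```text
[ 0.44424106 -0.03667392  0.17956492] [ 0.274  0.575 -0.455  2.122  0.473  0.55  -1.099] [-0.013  0.021  0.007  0.003  0.     0.004  0.   ]
now tip predicted scene [346.41153412 145.44241724] observed (346,135)
start tip [261.61620713  56.40490372] [577.72633764 347.73657217]
start tip [234.92589646  54.11346154] [617.57807947 331.34878153]
```

View pics/c4.png

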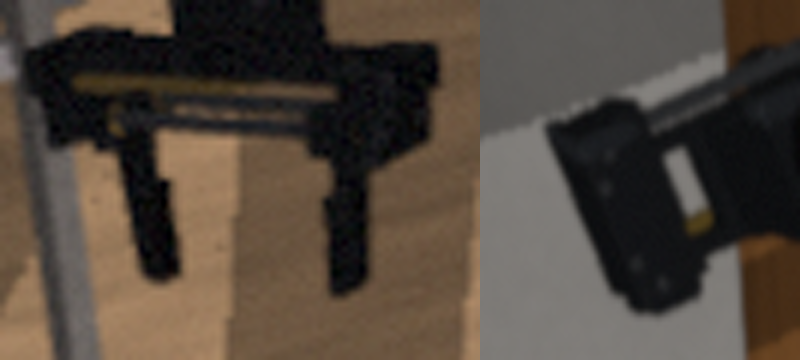

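Both pictures put the fingertips about 28 mm higher than the reported TCP, which explains the miss. I'll descend again, further, in small guarded steps.

send_rows --motion '[{"x": 0,"y": 0,"z": 3,"rx": 0,"ry": 0,"rz": 0,"jaw": 6},{"x": 0,"y": 0,"z": 3,"rx": 0,"ry": 0,"rz": 0,"jaw": 6},{"x": 0,"y": 0,"z": 2,"rx": 0,"ry": 0,"rz": 0,"jaw": 6},{"x": 0,"y": 0,"z": 1,"rx": 0,"ry": 0,"rz": 0,"jaw": 6},{"x": 0,"y": 0,"z": 0,"rx": 0,"ry": 0,"rz": 0,"jaw": 6}]'

```text
clock: 4.6
tool_pos: [0.4425, -0.0361, 0.0879]
eef_rot: [0.877, 0.48, -0.005, -0.002]
contact_force: [-0.7, -0.3, -1.0]
opening: 0.433
finger_force: 0.0
```

send_rows --motion '[{"x": 0,"y": 0,"z": 2,"rx": 0,"ry": 0,"rz": 0,"jaw": 6},{"x": 0,"y": 0,"z": 2,"rx": 0,"ry": 0,"rz": 0,"jaw": 6},{"x": 0,"y": 0,"z": 2,"rx": 0,"ry": 0,"rz": 0,"jaw": 6},{"x": 0,"y": 0,"z": 1,"rx": 0,"ry": 0,"rz": 0,"jaw": 6},{"x": 0,"y": 0,"z": 0,"rx": 0,"ry": 0,"rz": 0,"jaw": 6}]'

```text
clock: 5.1
tool_pos: [0.4434, -0.0361, 0.0192]
eef_rot: [0.877, 0.48, -0.004, -0.002]
contact_force: [-0.8, -0.1, -0.3]
opening: 0.681
finger_force: 0.0
```

Run:
```python
from h import *
t=cam("top");s=cam("scene"); st=get_state(); Rm=R.from_quat(st["eef_rot"]).as_matrix(); p=st["tool_pos"];print(p,st["opening"])
for k in(-.03,.03): print("tip",proj(s,p+Rm@[0,k,.011]), (proj(s,p+Rm@[0,k,.011])-[300,130])*6)
cv2.imwrite("pics/c5.png",np.hstack([crop(s,300,130,90,100,6)]))
```

```text
[ 0.44411206 -0.03621167  0.02043387] 0.6828734772971619
tip [356.85737954 205.40575191] [341.14427726 452.43451145]
tip [332.15526264 209.63292731] [192.93157586 477.79756388]
```

View pics/c5.png

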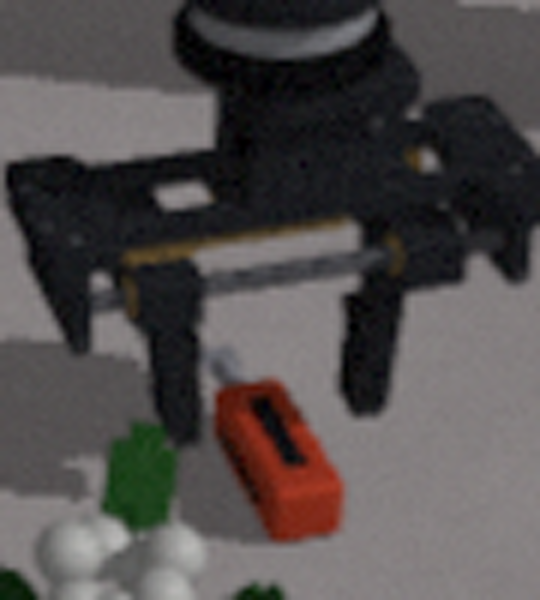

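Fingertips show at crop (180,440) and (365,410), level with or above the handle's top face. They straddle it properly but are about 20 mm too high. I'll go lower, then close.

send_rows --motion '[{"x": 0,"y": 0,"z": 0.5,"rx": 0,"ry": 0,"rz": 0,"jaw": 6},{"x": 0,"y": 0,"z": 0.5,"rx": 0,"ry": 0,"rz": 0,"jaw": 6},{"x": 0,"y": 0,"z": 0.5,"rx": 0,"ry": 0,"rz": 0,"jaw": 6},{"x": 0,"y": 0,"z": 0,"rx": 0,"ry": 0,"rz": 0,"jaw": 6},{"x": 0,"y": 0,"z": 0,"rx": 0,"ry": 0,"rz": 0,"jaw": 6}]'

```text
clock: 5.7
tool_pos: [0.4451, -0.0366, 0.0087]
eef_rot: [0.878, 0.479, -0.003, -0.001]
contact_force: [-0.6, -0.3, -0.8]
opening: 0.68
finger_force: 0.0
```

send_rows --motion '[{"x": 0,"y": 0,"z": 0.3,"rx": 0,"ry": 0,"rz": 0,"jaw": 6},{"x": 0,"y": 0,"z": 0.2,"rx": 0,"ry": 0,"rz": 0,"jaw": 6},{"x": 0,"y": 0,"z": 0,"rx": 0,"ry": 0,"rz": 0,"jaw": 6},{"x": 0,"y": 0,"z": 0,"rx": 0,"ry": 0,"rz": 0,"jaw": 6},{"x": 0,"y": 0,"z": 0,"rx": 0,"ry": 0,"rz": 0,"jaw": 6}]'

```text
clock: 6.2
tool_pos: [0.4449, -0.0365, 0.0035]
eef_rot: [0.878, 0.479, -0.003, -0.001]
contact_force: [-1.2, 0.5, -0.3]
opening: 0.683
finger_force: 0.0
```

Run:
```python
from h import *
t=cam("top");s=cam("scene"); st=get_state(); Rm=R.from_quat(st["eef_rot"]).as_matrix(); p=st["tool_pos"];print(p,st["opening"],st["contact_force"])
print(st["q"].round(4).tolist())
for k in(-.03,.03): print("tip", (proj(s,p+Rm@[0,k,.011])-[300,130])*6)
cv2.imwrite("pics/c6.png",np.hstack([crop(s,300,170,90,60,6)]))
```

```text
[ 0.44482464 -0.03654373  0.00335892] 0.6802021762069131 [-0.01177117  0.13050006 -0.45504405]
[0.0133, 0.9215, -0.0555, 2.2268, 1.5581, 0.0445, -2.1498]
tip [337.46761321 488.6337593 ]
tip [190.6382098  514.15760625]
```

View pics/c6.png

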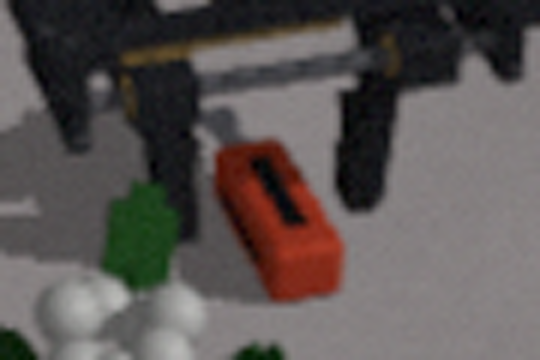

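Tips are now about 10 mm below the handle's top face. I'll go 8 mm further and close.

send_rows --motion '[{"x": 0,"y": 0,"z": 0.3,"rx": 0,"ry": 0,"rz": 0,"jaw": 6},{"x": 0,"y": 0,"z": 0.3,"rx": 0,"ry": 0,"rz": 0,"jaw": 6},{"x": 0,"y": 0,"z": 0.2,"rx": 0,"ry": 0,"rz": 0,"jaw": 6},{"x": 0,"y": 0,"z": 0,"rx": 0,"ry": 0,"rz": 0,"jaw": 6},{"x": 0,"y": 0,"z": 0,"rx": 0,"ry": 0,"rz": 0,"jaw": 6}]'

```text
clock: 6.8
tool_pos: [0.4446, -0.0365, -0.0048]
eef_rot: [0.878, 0.479, -0.003, -0.002]
contact_force: [0.8, -0.4, -0.5]
opening: 0.682
finger_force: 0.0
```

send_rows --motion '[{"x": 0,"y": 0,"z": 0,"rx": 0,"ry": 0,"rz": 0,"jaw": 4},{"x": 0,"y": 0,"z": 0,"rx": 0,"ry": 0,"rz": 0,"jaw": 2},{"x": 0,"y": 0,"z": 0,"rx": 0,"ry": 0,"rz": 0,"jaw": 1},{"x": 0,"y": 0,"z": 0,"rx": 0,"ry": 0,"rz": 0,"jaw": 0},{"x": 0,"y": 0,"z": 0,"rx": 0,"ry": 0,"rz": 0,"jaw": 0}]' --grip_force 25

```text
clock: 7.3
tool_pos: [0.4445, -0.0363, -0.0048]
eef_rot: [0.878, 0.48, -0.003, -0.002]
contact_force: [-1.1, 0.6, 1.6]
opening: 0.338
finger_force: 25.0
```

Run:
```python
from h import *
st=get_state();print({k:np.round(v,4) for k,v in st.items()})
```

```text
{'clock': np.float64(7.3), 'q': array([ 0.0801,  0.9402, -0.1645,  2.2231,  1.6322,  0.1328, -2.2218]), 'qd': array([ 0.003 , -0.0002, -0.0007,  0.002 ,  0.0003,  0.0026, -0.0007]), 'joint_torque': array([ 1.72900e-01, -4.67766e+01, -3.43900e-01, -1.07200e-01,
        3.50000e-02,  8.96000e-02,  1.14000e-02]), 'tool_pos': array([ 0.4445, -0.0363, -0.0048]), 'eef_rot': array([ 0.8775,  0.4795, -0.0031, -0.0017]), 'contact_force': array([-1.0994,  0.5744,  1.6167]), 'moment': array([ 0.0577,  0.1014, -0.0103]), 'finger_force': np.float64(25.0), 'opening': np.float64(0.3384)}
```

Gripped (29.8 mm). Next I lift, turn, carry it to the stand and tilt.

send_rows --motion '[{"x": 0,"y": 0,"z": -2,"rx": 0,"ry": 0,"rz": 0,"jaw": 0},{"x": 0,"y": 0,"z": -4,"rx": 0,"ry": 0,"rz": 0,"jaw": 0},{"x": 0,"y": 0,"z": -4,"rx": 0,"ry": 0,"rz": 0,"jaw": 0},{"x": 0,"y": 0,"z": -4,"rx": 0,"ry": 0,"rz": 0,"jaw": 0},{"x": 0,"y": 0,"z": -4,"rx": 0,"ry": 0,"rz": 0,"jaw": 0}]'

```text
clock: 7.8
tool_pos: [0.4465, -0.0385, 0.1471]
eef_rot: [0.878, 0.479, -0.004, 0.003]
contact_force: [1.6, -0.8, -0.9]
opening: 0.337
finger_force: 25.0
```

send_rows --motion '[{"x": 0,"y": 0,"z": -2,"rx": 0,"ry": 0,"rz": -0.09,"jaw": 0},{"x": 0,"y": 0,"z": 0,"rx": 0,"ry": 0,"rz": -0.09,"jaw": 0},{"x": 0,"y": 0,"z": 0,"rx": 0,"ry": 0,"rz": -0.09,"jaw": 0},{"x": 0,"y": 0,"z": 0,"rx": 0,"ry": 0,"rz": -0.09,"jaw": 0},{"x": 0,"y": 0,"z": 0,"rx": 0,"ry": 0,"rz": -0.09,"jaw": 0}]'

```text
clock: 8.3
tool_pos: [0.4471, -0.0385, 0.1656]
eef_rot: [0.748, 0.664, -0.004, 0.003]
contact_force: [0.1, -0.5, -1.3]
opening: 0.34
finger_force: 25.0
```

send_rows --motion '[{"x": 2.5,"y": 0,"z": 0,"rx": 0,"ry": 0,"rz": 0,"jaw": 0},{"x": 2.5,"y": 0,"z": 0,"rx": 0,"ry": 0,"rz": 0,"jaw": 0},{"x": 2.5,"y": 0,"z": 0,"rx": 0,"ry": 0,"rz": 0,"jaw": 0},{"x": 2.5,"y": 0,"z": 0,"rx": 0,"ry": 0,"rz": 0,"jaw": 0},{"x": 2.5,"y": 0,"z": 0,"rx": 0,"ry": 0,"rz": 0,"jaw": 0}]'

```text
clock: 8.8
tool_pos: [0.4624, 0.0864, 0.1643]
eef_rot: [0.749, 0.663, -0.004, 0.003]
contact_force: [-1.0, -0.2, -0.8]
opening: 0.339
finger_force: 25.0
```

Run:
```python
from h import *
st=get_state();print(st["tool_pos"],st["q"].round(3),st["opening"]);print(R.from_quat(st["eef_rot"]).as_matrix().round(3))
```

```text
[0.46237339 0.08643839 0.16433286] [ 0.193  0.699 -0.784  2.062  0.783  0.712 -1.23 ] 0.339377493874121
[[ 0.122  0.993 -0.002]
 [ 0.992 -0.122 -0.009]
 [-0.01  -0.001 -1.   ]]
```

send_rows --motion '[{"x": 2.5,"y": 0,"z": -1,"rx": 0,"ry": 0,"rz": 0,"jaw": 0},{"x": 2.5,"y": 0,"z": -1,"rx": 0,"ry": 0,"rz": 0,"jaw": 0},{"x": 2.5,"y": 0,"z": -1,"rx": 0,"ry": 0,"rz": 0,"jaw": 0},{"x": 2.5,"y": 0,"z": 0,"rx": 0,"ry": 0,"rz": 0,"jaw": 0},{"x": 2.5,"y": 0,"z": 0,"rx": 0,"ry": 0,"rz": 0,"jaw": 0}]'

```text
clock: 9.3
tool_pos: [0.4779, 0.2108, 0.1935]
eef_rot: [0.749, 0.663, -0.004, 0.003]
contact_force: [-0.4, 0.0, -1.1]
opening: 0.335
finger_force: 25.0
```

send_rows --motion '[{"x": 0,"y": 0,"z": 0,"rx": 0,"ry": 0.08,"rz": 0,"jaw": 0},{"x": 0,"y": 0,"z": 0,"rx": 0,"ry": 0.08,"rz": 0,"jaw": 0},{"x": 0,"y": 0,"z": 0,"rx": 0,"ry": 0.08,"rz": 0,"jaw": 0},{"x": 0,"y": 0,"z": 0,"rx": 0,"ry": 0.08,"rz": 0,"jaw": 0},{"x": 0,"y": 0,"z": 0,"rx": 0,"ry": 0.08,"rz": 0,"jaw": 0}]'

```text
clock: 9.8
tool_pos: [0.4777, 0.2096, 0.1934]
eef_rot: [0.735, 0.65, 0.146, -0.13]
contact_force: [-1.3, 0.5, -0.9]
opening: 0.341
finger_force: 25.0
```

send_rows --motion '[{"x": 0,"y": 0,"z": 0,"rx": 0,"ry": 0.08,"rz": 0,"jaw": 0},{"x": 0,"y": 0,"z": 0,"rx": 0,"ry": 0.08,"rz": 0,"jaw": 0},{"x": 0,"y": 0,"z": 0,"rx": 0,"ry": 0.08,"rz": 0,"jaw": 0},{"x": 0,"y": 0,"z": 0,"rx": 0,"ry": 0.08,"rz": 0,"jaw": 0},{"x": 0,"y": 0,"z": 0,"rx": 0,"ry": 0.06,"rz": 0,"jaw": 0}]'

```text
clock: 10.3
tool_pos: [0.4775, 0.2088, 0.1924]
eef_rot: [0.695, 0.613, 0.281, -0.25]
contact_force: [-0.8, -0.3, -1.8]
opening: 0.34
finger_force: 25.0
```

Run:
```python
from h import *
t=cam("top");s=cam("scene")
st=get_state();p=st["tool_pos"];Rm=R.from_quat(st["eef_rot"]).as_matrix();print(p,st["q"].round(3),st["opening"]);print(Rm.round(3))
for nm,o in (("none",[0,0,0]),("worldz",[0,0,.024]),("toolz",-.024*Rm[:,2])):
    g=p+np.array(o)
    for l,q in(("mid",[0,0,.006]),("tip",[-.081,0,.006]),("end",[.039,0,.006])):
        w=g+Rm@np.array(q);print(nm,l,((proj(t,w)-[190,160])*4).round(),((proj(s,w)-[390,150])*4+[400,0]).round())
cv2.imwrite("pics/c7.png",np.hstack([crop(t,190,160,100,120,4),crop(s,390,150,100,120,4)]))
```

```text
[0.47703735 0.20768246 0.19089216] [ 0.594  0.98  -1.142  2.167  0.742  0.185 -1.008] 0.34154919935755773
[[ 0.094  0.992  0.082]
 [ 0.712 -0.125  0.691]
 [ 0.696 -0.006 -0.718]]
none mid [101. 187.] [631. 146.]
none tip [222. 225.] [506. 198.]
none end [ 38. 168.] [700. 118.]
worldz mid [ 91. 179.] [641.  98.]
worldz tip [216. 218.] [513. 155.]
worldz end [ 27. 158.] [711.  66.]
toolz mid [125. 187.] [605.  96.]
toolz tip [247. 225.] [483. 152.]
toolz end [ 62. 167.] [672.  65.]
```

View pics/c7.png

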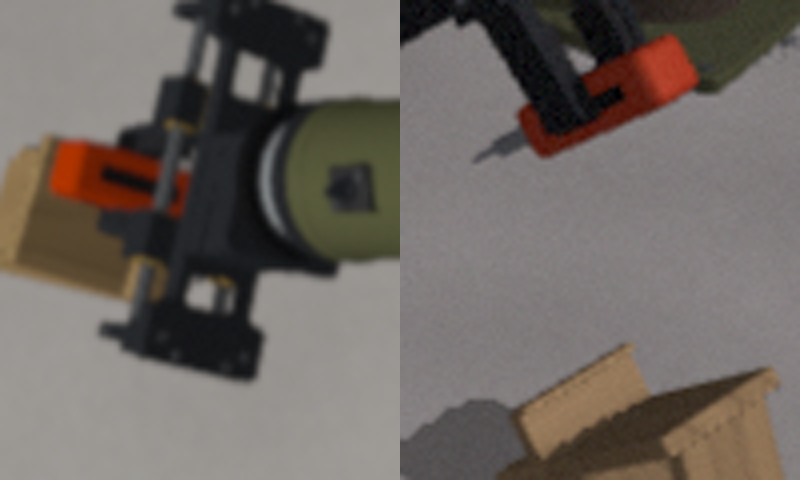

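Along-tool offset confirmed: the tip is at crop (474,160) in the scene view and the handle end at (60,168) in the top view. Both match a reported TCP about 24 mm too far along tool z. Next I'll triangulate the stand and compute the placing shift.

Run:
```python
from h import *
t=cam("top");s=cam("scene")
S=lambda x,y:(390+(x-400)/4,150+y/4)
for n,a,b in(("topA",T(135,58),S(662,438)),("topB",T(88,248),S(770,369)),("lipA",T(324,104),S(517,412)),("lipB",T(277,300),S(631,346))): print(n,*two(t,a,s,b))
st=get_state();p=st["tool_pos"];Rm=R.from_quat(st["eef_rot"]).as_matrix();g=p-.024*Rm[:,2]
print("tip est",g+Rm@[-.081,0,.006]," triang end",two(t,(190+60/4,160+168/4),s,S(680,70)),g+Rm@[.039,0,.006])
c=np.array([.477,.2167,.032]);u=np.array([.087,.702,.707]);n=np.array([-.087,-.702,.707])
d=c+.013*n-(g+Rm@[-.081,0,.006]);print("shift tool cm",Rm.T@d*100)
```

```text
topA [0.52238339 0.26848933 0.08411074] 0.0020345071616886838
topB [0.44610559 0.28052116 0.08150867] 0.004773702443816608
lipA [0.51437695 0.19779651 0.05241277] 0.0009490117231132788
lipB [0.43374686 0.21096988 0.04997367] 0.004288987264345382
tip est [0.46911311 0.13989178 0.14968696]  triang end (array([0.47837036, 0.22516922, 0.22929683]), np.float64(0.0021249023604494005)) [0.47976301 0.22536693 0.23323681]
shift tool cm [-2.67310285 -0.13885355 12.52254843]
```

send_rows --motion '[{"x": -0.3,"y": 0,"z": 2,"rx": 0,"ry": 0.003,"rz": 0,"jaw": 0},{"x": -0.3,"y": 0,"z": 2,"rx": 0,"ry": 0.003,"rz": 0,"jaw": 0},{"x": -0.3,"y": 0,"z": 2,"rx": 0,"ry": 0.003,"rz": 0,"jaw": 0},{"x": -0.3,"y": 0,"z": 2,"rx": 0,"ry": 0.003,"rz": 0,"jaw": 0},{"x": 0,"y": 0,"z": 1,"rx": 0,"ry": 0.003,"rz": 0,"jaw": 0}]'

```text
clock: 11.0
tool_pos: [0.48, 0.2486, 0.1415]
eef_rot: [0.69, 0.617, 0.278, -0.256]
contact_force: [0.1, 1.1, -0.9]
opening: 0.338
finger_force: 25.0
```

send_rows --motion '[{"x": 0,"y": 0,"z": 0.7,"rx": 0,"ry": 0,"rz": 0,"jaw": 0},{"x": 0,"y": 0,"z": 0.6,"rx": 0,"ry": 0,"rz": 0,"jaw": 0},{"x": 0,"y": 0,"z": 0.4,"rx": 0,"ry": 0,"rz": 0,"jaw": 0},{"x": 0,"y": 0,"z": 0,"rx": 0,"ry": 0,"rz": 0,"jaw": 0},{"x": 0,"y": 0,"z": 0,"rx": 0,"ry": 0,"rz": 0,"jaw": 0}]'

```text
clock: 11.5
tool_pos: [0.4808, 0.258, 0.131]
eef_rot: [0.691, 0.616, 0.278, -0.257]
contact_force: [0.6, -0.1, -0.1]
opening: 0.34
finger_force: 25.0
```

Run:
```python
from h import *
st=get_state();p=st["tool_pos"];Rm=R.from_quat(st["eef_rot"]).as_matrix();g=p-.024*Rm[:,2]
print(p,st["q"].round(3),st["contact_force"]);print(Rm.round(3))
c=np.array([.477,.2185,.032]);u=np.array([.087,.702,.707]);n=np.array([-.087,-.702,.707])
d=c+.013*n-(g+Rm@[-.081,0,.006]);print("shift tool cm",Rm.T@d*100)
```

```text
[0.48076681 0.25798868 0.13102628] [ 0.442  1.087 -1.05   2.167  1.725  0.127 -1.958] [ 0.58575437 -0.14383642 -0.07736276]
[[ 0.086  0.994  0.068]
 [ 0.709 -0.109  0.697]
 [ 0.7   -0.012 -0.714]]
shift tool cm [-1.67899176  0.14652117  4.78787224]
```

send_rows --motion '[{"x": -0.2,"y": 0,"z": 0.8,"rx": 0,"ry": 0,"rz": 0,"jaw": 0},{"x": -0.2,"y": 0,"z": 0.8,"rx": 0,"ry": 0,"rz": 0,"jaw": 0},{"x": 0,"y": 0,"z": 0.8,"rx": 0,"ry": 0,"rz": 0,"jaw": 0},{"x": 0,"y": 0,"z": 0.8,"rx": 0,"ry": 0,"rz": 0,"jaw": 0},{"x": 0,"y": 0,"z": 0.4,"rx": 0,"ry": 0,"rz": 0,"jaw": 0}]'

```text
clock: 12.0
tool_pos: [0.4828, 0.2802, 0.1019]
eef_rot: [0.691, 0.616, 0.278, -0.257]
contact_force: [-0.3, 0.1, -0.7]
opening: 0.338
finger_force: 25.0
```

send_rows --motion '[{"x": 0,"y": 0,"z": 0.3,"rx": 0,"ry": 0,"rz": 0,"jaw": 0},{"x": 0,"y": 0,"z": 0.3,"rx": 0,"ry": 0,"rz": 0,"jaw": 0},{"x": 0,"y": 0,"z": 0,"rx": 0,"ry": 0,"rz": 0,"jaw": 0},{"x": 0,"y": 0,"z": 0,"rx": 0,"ry": 0,"rz": 0,"jaw": 0},{"x": 0,"y": 0,"z": 0,"rx": 0,"ry": 0,"rz": 0,"jaw": 0}]'

```text
clock: 12.5
tool_pos: [0.4833, 0.2839, 0.098]
eef_rot: [0.691, 0.616, 0.278, -0.256]
contact_force: [0.0, 0.1, -1.0]
opening: 0.337
finger_force: 25.0
```

```bash
cat > chk.py <<'E'
from h import *
st=get_state();p=st["tool_pos"];Rm=R.from_quat(st["eef_rot"]).as_matrix();g=p-.024*Rm[:,2]
print(p,st["q"].round(3),"F tool",Rm.T@st["contact_force"]);print(Rm.round(3))
c=np.array([.477,.2185,.032]);u=np.array([.087,.702,.707]);n=np.array([-.087,-.702,.707])
d=c+.013*n-(g+Rm@[-.081,0,.006]);print("shift tool cm",Rm.T@d*100)
E
python3 chk.py
python3 - <<'E'
from h import *
t=cam("top");s=cam("scene")
cv2.imwrite("pics/c8.png",np.hstack([crop(t,180,170,80,90,5)[:450],crop(s,405,195,80,90,5)]))
E
```

```text
[0.48329737 0.28392826 0.09802276] [ 0.43   1.235 -1.167  2.154  1.869  0.308 -2.065] F tool [-0.59366707  0.03252778  0.7783919 ]
[[ 0.086  0.994  0.068]
 [ 0.709 -0.109  0.697]
 [ 0.7   -0.012 -0.714]]
shift tool cm [-1.22705083  0.14329615  0.60867476]
```

View pics/c8.png

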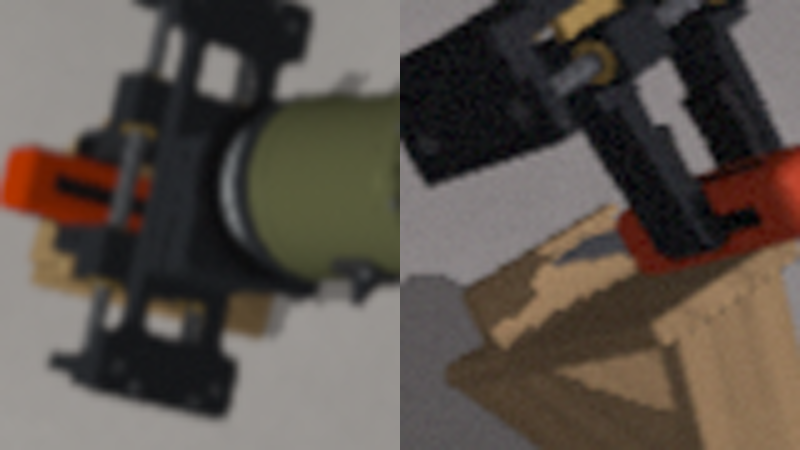

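The driver hovers just over the rest with its blade close above the ledge, so the model is right. That was my tenth picture, so from here I work by force and numbers: lower it in small steps until contact.

send_rows --motion '[{"x": 0,"y": 0,"z": 0.2,"rx": 0,"ry": 0,"rz": 0,"jaw": 0},{"x": 0,"y": 0,"z": 0.1,"rx": 0,"ry": 0,"rz": 0,"jaw": 0},{"x": 0,"y": 0,"z": 0.1,"rx": 0,"ry": 0,"rz": 0,"jaw": 0},{"x": 0,"y": 0,"z": 0,"rx": 0,"ry": 0,"rz": 0,"jaw": 0},{"x": 0,"y": 0,"z": 0,"rx": 0,"ry": 0,"rz": 0,"jaw": 0}]'

```text
clock: 13.1
tool_pos: [0.4834, 0.2869, 0.095]
eef_rot: [0.691, 0.616, 0.278, -0.257]
contact_force: [0.7, 0.5, -1.1]
opening: 0.34
finger_force: 25.0
```

send_rows --motion '[{"x": -0.3,"y": 0,"z": 0,"rx": 0,"ry": 0,"rz": 0,"jaw": 0},{"x": -0.2,"y": 0,"z": 0,"rx": 0,"ry": 0,"rz": 0,"jaw": 0},{"x": -0.2,"y": 0,"z": 0,"rx": 0,"ry": 0,"rz": 0,"jaw": 0},{"x": 0,"y": 0,"z": 0,"rx": 0,"ry": 0,"rz": 0,"jaw": 0},{"x": 0,"y": 0,"z": 0,"rx": 0,"ry": 0,"rz": 0,"jaw": 0}]'

```text
clock: 13.6
tool_pos: [0.4829, 0.2819, 0.0901]
eef_rot: [0.691, 0.616, 0.278, -0.257]
contact_force: [-0.4, -0.1, -1.6]
opening: 0.34
finger_force: 25.0
```

```bash
python3 chk.py
```

```text
[0.48287278 0.28186522 0.09010378] [ 0.435  1.256 -1.168  2.155  1.889  0.32  -2.067] F tool [-1.21629281 -0.37083562  1.02178866]
[[ 0.087  0.994  0.068]
 [ 0.708 -0.109  0.697]
 [ 0.701 -0.012 -0.714]]
shift tool cm [-0.52211882  0.15606873  0.18766758]
```

send_rows --motion '[{"x": 0,"y": 0,"z": 0.1,"rx": 0,"ry": 0,"rz": 0,"jaw": 0},{"x": 0,"y": 0,"z": 0.1,"rx": 0,"ry": 0,"rz": 0,"jaw": 0},{"x": 0,"y": 0,"z": 0,"rx": 0,"ry": 0,"rz": 0,"jaw": 0},{"x": 0,"y": 0,"z": 0,"rx": 0,"ry": 0,"rz": 0,"jaw": 0},{"x": 0,"y": 0,"z": 0,"rx": 0,"ry": 0,"rz": 0,"jaw": 0}]'

```text
clock: 14.1
tool_pos: [0.483, 0.2833, 0.0887]
eef_rot: [0.691, 0.616, 0.278, -0.257]
contact_force: [-0.3, -0.2, -0.9]
opening: 0.338
finger_force: 25.0
```

send_rows --motion '[{"x": -0.2,"y": 0,"z": 0,"rx": 0,"ry": 0,"rz": 0,"jaw": 0},{"x": -0.2,"y": 0,"z": 0,"rx": 0,"ry": 0,"rz": 0,"jaw": 0},{"x": 0,"y": 0,"z": 0,"rx": 0,"ry": 0,"rz": 0,"jaw": 0},{"x": 0,"y": 0,"z": 0,"rx": 0,"ry": 0,"rz": 0,"jaw": 0},{"x": 0,"y": 0,"z": 0,"rx": 0,"ry": 0,"rz": 0,"jaw": 0}]'

```text
clock: 14.6
tool_pos: [0.4828, 0.2813, 0.0868]
eef_rot: [0.69, 0.616, 0.279, -0.257]
contact_force: [0.8, 1.9, 2.2]
opening: 0.336
finger_force: 25.0
```

```bash
python3 chk.py
```

```text
[0.48275334 0.28126056 0.08679243] [ 0.438  1.267 -1.169  2.155  1.899  0.325 -2.068] F tool [ 2.93630253  0.56682482 -0.14197891]
[[ 0.085  0.994  0.068]
 [ 0.707 -0.109  0.699]
 [ 0.702 -0.011 -0.712]]
shift tool cm [-0.24294959  0.14823923 -0.02176917]
```

send_rows --motion '[{"x": 0,"y": 0,"z": 0.1,"rx": 0,"ry": 0,"rz": 0,"jaw": 0},{"x": 0,"y": 0,"z": 0.1,"rx": 0,"ry": 0,"rz": 0,"jaw": 0},{"x": 0,"y": 0,"z": 0,"rx": 0,"ry": 0,"rz": 0,"jaw": 0},{"x": 0,"y": 0,"z": 0,"rx": 0,"ry": 0,"rz": 0,"jaw": 0},{"x": 0,"y": 0,"z": 0,"rx": 0,"ry": 0,"rz": 0,"jaw": 0}]'

```text
clock: 15.1
tool_pos: [0.4828, 0.2822, 0.0858]
eef_rot: [0.69, 0.616, 0.279, -0.257]
contact_force: [-1.0, -3.4, 10.2]
opening: 0.341
finger_force: 25.0
```

```bash
python3 chk.py
```

```text
[0.4828498  0.28224507 0.08579667] [ 0.437  1.271 -1.172  2.155  1.904  0.33  -2.071] F tool [ 4.66758296 -0.73171879 -9.68200199]
[[ 0.085  0.994  0.069]
 [ 0.707 -0.109  0.699]
 [ 0.702 -0.011 -0.712]]
shift tool cm [-0.2437803   0.14628274 -0.16108048]
```

Contact on both ledge and rest. I'll release and back away along the normal.

send_rows --motion '[{"x": 0,"y": 0,"z": -0.05,"rx": 0,"ry": 0,"rz": 0,"jaw": 3.2},{"x": 0,"y": 0,"z": 0,"rx": 0,"ry": 0,"rz": 0,"jaw": 4.5},{"x": 0,"y": 0,"z": 0,"rx": 0,"ry": 0,"rz": 0,"jaw": 6},{"x": 0,"y": 0,"z": 0,"rx": 0,"ry": 0,"rz": 0,"jaw": 6},{"x": 0,"y": 0,"z": 0,"rx": 0,"ry": 0,"rz": 0,"jaw": 6}]'

```text
clock: 15.6
tool_pos: [0.4827, 0.2813, 0.0844]
eef_rot: [0.691, 0.616, 0.278, -0.257]
contact_force: [-0.1, 0.9, 0.4]
opening: 0.676
finger_force: 0.0
```

```bash
cat > drv.py <<'E'
from h import *
def red(c):
    h=cv2.cvtColor(c[0],cv2.COLOR_RGB2HSV)
    m=(((h[...,0]<8)|(h[...,0]>172))&(h[...,1]>150)&(h[...,2]>70)).astype(np.uint8)
    m=cv2.morphologyEx(m,cv2.MORPH_CLOSE,np.ones((5,5)))
    k,l,s,ce=cv2.connectedComponentsWithStats(m);i=1+np.argmax(s[1:,4])
    r=cv2.minAreaRect(cv2.findContours((l==i).astype(np.uint8),0,2)[0][0]);return s[i],ce[i].round(1),r
E
python3 chk.py
python3 - <<'E'
from drv import *
st=get_state();p=st["tool_pos"];Rm=R.from_quat(st["eef_rot"]).as_matrix();g=p-.024*Rm[:,2]
E=g+Rm@[.039,0,.006];np.savez("place.npz",Rm=Rm,p=p,E=E);print("E",E,st["opening"])
for n in("top","scene"): print(red(cam(n)))
E
```

```text
[0.48270174 0.28129187 0.08442205] [ 0.437  1.271 -1.169  2.155  1.902  0.33  -2.07 ] F tool [ 0.94173222 -0.15998498  0.3210324 ]
[[ 0.087  0.994  0.068]
 [ 0.709 -0.109  0.697]
 [ 0.7   -0.012 -0.714]]
shift tool cm [-0.08356984  0.1614387  -0.17003082]
E [0.48486452 0.29639845 0.12457319] 0.6761015161876797
(array([184, 201,  28,  19, 174], dtype=int32), array([199.7, 209.7]), ((196.90768432617188, 209.83847045898438), (29.03061866760254, 12.366517066955566), 15.255120277404785))
(array([456, 229,  36,  23, 468], dtype=int32), array([475.2, 240.4]), ((474.5364685058594, 240.85032653808594), (16.14735984802246, 33.576255798339844), 70.01689147949219))
```

send_rows --motion '[{"x": 0,"y": 0,"z": -1,"rx": 0,"ry": 0,"rz": 0,"jaw": 6},{"x": 0,"y": 0,"z": -2,"rx": 0,"ry": 0,"rz": 0,"jaw": 6},{"x": 0,"y": 0,"z": -3,"rx": 0,"ry": 0,"rz": 0,"jaw": 6},{"x": 0,"y": 0,"z": -3,"rx": 0,"ry": 0,"rz": 0,"jaw": 6},{"x": 0,"y": 0,"z": -3,"rx": 0,"ry": 0,"rz": 0,"jaw": 6}]'

```text
clock: 16.2
tool_pos: [0.4811, 0.2091, 0.1547]
eef_rot: [0.695, 0.613, 0.28, -0.25]
contact_force: [-0.2, 0.2, -0.3]
opening: 0.682
finger_force: 0.0
```

send_rows --motion '[{"x": 3,"y": 0,"z": -1,"rx": 0,"ry": 0,"rz": 0,"jaw": 6},{"x": 3,"y": 0,"z": -1,"rx": 0,"ry": 0,"rz": 0,"jaw": 6},{"x": 3,"y": 0,"z": -1,"rx": 0,"ry": 0,"rz": 0,"jaw": 6},{"x": 3,"y": 0,"z": 0,"rx": 0,"ry": 0,"rz": 0,"jaw": 6},{"x": 3,"y": 0,"z": 0,"rx": 0,"ry": 0,"rz": 0,"jaw": 6}]'

```text
clock: 16.7
tool_pos: [0.4922, 0.2972, 0.2825]
eef_rot: [0.694, 0.613, 0.282, -0.251]
contact_force: [0.7, 0.4, -0.1]
opening: 0.684
finger_force: 0.0
```

```bash
python3 chk.py
python3 - <<'E'
from drv import *
for n in("top","scene"): print(red(cam(n)))
E
```

```text
[0.49215945 0.29719307 0.28254579] [ 0.511  0.95  -1.422  2.041  0.926  0.421 -1.412] F tool [0.28186159 0.63957375 0.37413407]
[[ 0.09   0.992  0.084]
 [ 0.71  -0.123  0.693]
 [ 0.699 -0.002 -0.716]]
shift tool cm [-15.14067022  -0.47973814  12.84256014]
(array([198, 210,  18,   9,  58], dtype=int32), array([208.8, 213.2]), ((206.53932189941406, 213.20526123046875), (16.45438003540039, 7.797658920288086), 7.594643592834473))
(array([447, 230,  45,  24, 591], dtype=int32), array([470.2, 241.9]), ((469.28302001953125, 241.9905548095703), (16.345903396606445, 44.504817962646484), 74.05460357666016))
```

send_rows --motion '[{"x": 0,"y": 0,"z": 0,"rx": 0,"ry": -0.13,"rz": 0,"jaw": 5},{"x": 0,"y": 0,"z": 0,"rx": 0,"ry": -0.13,"rz": 0,"jaw": 5},{"x": 0,"y": 0,"z": 0,"rx": 0,"ry": -0.13,"rz": 0,"jaw": 5},{"x": 0,"y": 0,"z": 0,"rx": 0,"ry": -0.13,"rz": 0,"jaw": 5},{"x": 0,"y": 0,"z": 0,"rx": 0,"ry": -0.13,"rz": 0,"jaw": 5}]'

```text
clock: 17.3
tool_pos: [0.4926, 0.2947, 0.2808]
eef_rot: [0.749, 0.661, 0.043, -0.039]
contact_force: [-0.2, -0.6, -0.4]
opening: 0.568
finger_force: 0.0
```

send_rows --motion '[{"x": 0,"y": 0,"z": 0,"rx": 0,"ry": -0.13,"rz": 0,"jaw": 5},{"x": 0,"y": 0,"z": 0,"rx": 0,"ry": -0.13,"rz": 0,"jaw": 5},{"x": 0,"y": 0,"z": 0,"rx": 0,"ry": -0.13,"rz": 0,"jaw": 5},{"x": 0,"y": 0,"z": 0,"rx": 0,"ry": -0.13,"rz": 0,"jaw": 5},{"x": 0,"y": 0,"z": 0,"rx": 0,"ry": -0.13,"rz": 0,"jaw": 5}]'

```text
clock: 17.8
tool_pos: [0.4927, 0.2956, 0.281]
eef_rot: [0.723, 0.639, -0.198, 0.174]
contact_force: [1.1, -0.3, -0.4]
opening: 0.563
finger_force: 0.0
```

```bash
cat > reg.py <<'E'
from drv import *
st=get_state();p=st["tool_pos"];Rm=R.from_quat(st["eef_rot"]).as_matrix()
print("t",st["clock"],p,st["q"].round(3),"F tool",(Rm.T@st["contact_force"]).round(1));print(Rm.round(3))
xs=np.array([.135,.991,0]);u=(xs+[0,0,1])*.7071;n=(-xs+[0,0,1])*.7071
Rg=np.c_[-n,np.cross(-u,-n),-u]
print("turn needed (tool rotvec)",R.from_matrix(Rm.T@Rg).as_rotvec().round(3))
E=np.array([.485,.297,.126])
for k in(.05,-.054): print("shift cm",k,(Rm.T@(E+k*u-p)*100).round(2))
E
python3 reg.py
```

```text
t 17.8 [0.492709   0.29563239 0.28102402] [-0.398  0.915 -0.929  1.297  0.783  1.805 -1.461] F tool [0.1 1.1 0.4]
[[ 0.105  0.992 -0.064]
 [ 0.855 -0.123 -0.505]
 [-0.509 -0.002 -0.861]]
turn needed (tool rotvec) [ 0.006 -0.252  0.011]
shift cm 0.05 [ 9.17 -0.72  8.48]
shift cm -0.054 [ 6.58 -0.79 18.56]
```

send_rows --motion '[{"x": 1.8,"y": -0.15,"z": 1,"rx": 0,"ry": 0,"rz": 0,"jaw": 5},{"x": 1.8,"y": -0.15,"z": 1,"rx": 0,"ry": 0,"rz": 0,"jaw": 5},{"x": 1.8,"y": -0.15,"z": 1,"rx": 0,"ry": 0,"rz": 0,"jaw": 5},{"x": 1.8,"y": -0.15,"z": 1,"rx": 0,"ry": 0,"rz": 0,"jaw": 5},{"x": 1.8,"y": -0.15,"z": 1,"rx": 0,"ry": 0,"rz": 0,"jaw": 5}]'

```text
clock: 18.3
tool_pos: [0.4914, 0.3499, 0.1911]
eef_rot: [0.723, 0.64, -0.196, 0.171]
contact_force: [0.4, -1.0, -0.7]
opening: 0.569
finger_force: 0.0
```

send_rows --motion '[{"x": 0,"y": 0,"z": 0,"rx": 0,"ry": -0.05,"rz": 0,"jaw": 5},{"x": 0,"y": 0,"z": 0,"rx": 0,"ry": -0.05,"rz": 0,"jaw": 5},{"x": 0,"y": 0,"z": 0,"rx": 0,"ry": -0.05,"rz": 0,"jaw": 5},{"x": 0,"y": 0,"z": 0,"rx": 0,"ry": -0.05,"rz": 0,"jaw": 5},{"x": 0,"y": 0,"z": 0,"rx": 0,"ry": -0.05,"rz": 0,"jaw": 5}]'

```text
clock: 18.8
tool_pos: [0.491, 0.3503, 0.1918]
eef_rot: [0.693, 0.613, -0.285, 0.25]
contact_force: [0.0, 0.6, 0.6]
opening: 0.569
finger_force: 0.0
```

```bash
python3 reg.py
```

```text
t 18.8 [0.4910061  0.35028822 0.19177277] [-0.618  1.156 -0.795  1.054  0.851  1.979 -1.465] F tool [ 0.  -0.  -0.8]
[[ 0.085  0.992 -0.088]
 [ 0.707 -0.123 -0.696]
 [-0.702 -0.003 -0.712]]
turn needed (tool rotvec) [ 0.006 -0.007  0.011]
shift cm 0.05 [0.83 0.11 3.45]
shift cm -0.054 [ 0.76  0.04 13.85]
```

send_rows --motion '[{"x": 0.4,"y": 0,"z": 1.4,"rx": 0,"ry": 0,"rz": 0,"jaw": 5},{"x": 0.4,"y": 0,"z": 1.4,"rx": 0,"ry": 0,"rz": 0,"jaw": 5},{"x": 0,"y": 0,"z": 1.4,"rx": 0,"ry": 0,"rz": 0,"jaw": 5},{"x": 0,"y": 0,"z": 1.4,"rx": 0,"ry": 0,"rz": 0,"jaw": 5},{"x": 0,"y": 0,"z": 1.4,"rx": 0,"ry": 0,"rz": 0,"jaw": 5}]'

```text
clock: 19.3
tool_pos: [0.4854, 0.3068, 0.1358]
eef_rot: [0.693, 0.614, -0.285, 0.249]
contact_force: [0.0, -0.2, -0.1]
opening: 0.566
finger_force: 0.0
```

```bash
python3 reg.py
```

```text
t 19.3 [0.48544276 0.30675831 0.13578227] [-0.548  1.181 -0.796  1.228  0.869  1.845 -1.547] F tool [-0.   0.   0.2]
[[ 0.085  0.992 -0.088]
 [ 0.708 -0.123 -0.695]
 [-0.701 -0.003 -0.714]]
turn needed (tool rotvec) [ 0.006 -0.009  0.011]
shift cm 0.05 [ 0.04  0.11 -3.62]
shift cm -0.054 [-0.06  0.05  6.78]
```

send_rows --motion '[{"x": 0,"y": 0,"z": 1.5,"rx": 0,"ry": 0,"rz": 0,"jaw": 5},{"x": 0,"y": 0,"z": 1.5,"rx": 0,"ry": 0,"rz": 0,"jaw": 5},{"x": 0,"y": 0,"z": 1.5,"rx": 0,"ry": 0,"rz": 0,"jaw": 5},{"x": 0,"y": 0,"z": 1.3,"rx": 0,"ry": 0,"rz": 0,"jaw": 5},{"x": 0,"y": 0,"z": 0.7,"rx": 0,"ry": 0,"rz": 0,"jaw": 5}]'

```text
clock: 19.8
tool_pos: [0.4796, 0.2608, 0.0896]
eef_rot: [0.693, 0.613, -0.285, 0.25]
contact_force: [-0.6, -0.6, 0.4]
opening: 0.568
finger_force: 0.0
```

send_rows --motion '[{"x": 0,"y": 0,"z": 0,"rx": 0,"ry": 0,"rz": 0,"jaw": 4},{"x": 0,"y": 0,"z": 0,"rx": 0,"ry": 0,"rz": 0,"jaw": 3},{"x": 0,"y": 0,"z": 0,"rx": 0,"ry": 0,"rz": 0,"jaw": 2},{"x": 0,"y": 0,"z": 0,"rx": 0,"ry": 0,"rz": 0,"jaw": 0},{"x": 0,"y": 0,"z": 0,"rx": 0,"ry": 0,"rz": 0,"jaw": 0}]' --grip_force 40

```text
clock: 20.3
tool_pos: [0.4797, 0.2626, 0.0911]
eef_rot: [0.693, 0.614, -0.284, 0.25]
contact_force: [-0.9, 0.7, 1.3]
opening: 0.337
finger_force: 40.0
```

```bash
python3 reg.py
```

```text
t 20.3 [0.47969199 0.26263727 0.09106552] [-0.487  1.205 -0.788  1.369  0.903  1.735 -1.611] F tool [-0.5 -1.  -1.3]
[[ 0.085  0.993 -0.087]
 [ 0.709 -0.122 -0.695]
 [-0.7   -0.003 -0.714]]
turn needed (tool rotvec) [ 0.007 -0.01   0.011]
shift cm 0.05 [ 0.08  0.13 -9.93]
shift cm -0.054 [-0.02  0.06  0.47]
```

send_rows --motion '[{"x": -0.3,"y": 0,"z": -0.3,"rx": 0,"ry": 0,"rz": 0,"jaw": 0},{"x": -2,"y": 0,"z": -2,"rx": 0,"ry": 0,"rz": 0,"jaw": 0},{"x": -3,"y": 0,"z": -3,"rx": 0,"ry": 0,"rz": 0,"jaw": 0},{"x": -3,"y": 0,"z": -3,"rx": 0,"ry": 0,"rz": 0,"jaw": 0},{"x": -3,"y": 0,"z": -3,"rx": 0,"ry": 0,"rz": 0,"jaw": 0}]'

```text
clock: 20.8
tool_pos: [0.4798, 0.2604, 0.2523]
eef_rot: [0.693, 0.614, -0.285, 0.25]
contact_force: [0.7, 0.1, -0.4]
opening: 0.334
finger_force: 40.0
```

send_rows --motion '[{"x": 0,"y": 0,"z": 0,"rx": 0,"ry": 0.08,"rz": 0,"jaw": 0},{"x": 0,"y": 0,"z": 0,"rx": 0,"ry": 0.08,"rz": 0,"jaw": 0},{"x": 0,"y": 0,"z": 0,"rx": 0,"ry": 0.08,"rz": 0,"jaw": 0},{"x": 0,"y": 0,"z": 0,"rx": 0,"ry": 0.08,"rz": 0,"jaw": 0},{"x": 0,"y": 0,"z": 0,"rx": 0,"ry": 0.08,"rz": 0,"jaw": 0}]'

```text
clock: 21.3
tool_pos: [0.4799, 0.2606, 0.2511]
eef_rot: [0.736, 0.651, -0.14, 0.122]
contact_force: [-0.8, -0.3, -2.0]
opening: 0.34
finger_force: 40.0
```

send_rows --motion '[{"x": 0,"y": 0,"z": 0,"rx": 0,"ry": 0.08,"rz": 0,"jaw": 0},{"x": 0,"y": 0,"z": 0,"rx": 0,"ry": 0.08,"rz": 0,"jaw": 0},{"x": 0,"y": 0,"z": 0,"rx": 0,"ry": 0.08,"rz": 0,"jaw": 0},{"x": 0,"y": 0,"z": 0,"rx": 0,"ry": 0.08,"rz": 0,"jaw": 0},{"x": 0,"y": 0,"z": 0,"rx": 0,"ry": 0.06,"rz": 0,"jaw": 0}]'

```text
clock: 21.8
tool_pos: [0.48, 0.2595, 0.2509]
eef_rot: [0.749, 0.662, 0.001, -0.002]
contact_force: [1.0, -0.9, -1.3]
opening: 0.336
finger_force: 40.0
```

```bash
cat > up.py <<'E'
from drv import *
st=get_state();p=st["tool_pos"];Rm=R.from_quat(st["eef_rot"]).as_matrix()
print("t",st["clock"],p,st["q"].round(3),"F",st["contact_force"].round(1),"M",st["moment"].round(3),"op",st["opening"]);print(Rm.round(3))
tip=p+.0707*Rm[:,2];print("tip",tip)
a=np.radians(-13.9);y=np.array([np.cos(a),np.sin(a),0]);z=np.array([0,0,-1.]);G=np.c_[np.cross(y,z),y,z]
print("turn",R.from_matrix(Rm.T@G).as_rotvec().round(3))
S=np.array([.4841,-.2737,.058]);print("shift to slot cm (tool)",(Rm.T@(S-tip)*100).round(2), "after turn",(G.T@(S-(p+.0707*z))*100).round(2))
E
python3 up.py
```

```text
t 21.8 [0.48002449 0.25947882 0.25093403] [ 0.054  0.789 -1.173  1.752  0.79   1.158 -1.485] F [ 1.  -0.9 -1.3] M [-0.084 -0.073  0.033] op 0.3355363712394588
[[ 0.123  0.992 -0.002]
 [ 0.992 -0.123  0.005]
 [ 0.005 -0.002 -1.   ]]
tip [0.47989651 0.2598153  0.18023495]
turn [-0.003 -0.004  0.119]
shift to slot cm (tool) [-52.95   7.    11.97] after turn [-51.66  13.2   12.22]
```

send_rows --motion '[{"x": -3.5,"y": 0.47,"z": 0,"rx": 0,"ry": 0,"rz": 0.024,"jaw": 0},{"x": -3.5,"y": 0.55,"z": 0,"rx": 0,"ry": 0,"rz": 0.024,"jaw": 0},{"x": -3.5,"y": 0.64,"z": 0,"rx": 0,"ry": 0,"rz": 0.024,"jaw": 0},{"x": -3.5,"y": 0.72,"z": 0,"rx": 0,"ry": 0,"rz": 0.024,"jaw": 0},{"x": -3.5,"y": 0.8,"z": 0,"rx": 0,"ry": 0,"rz": 0.023,"jaw": 0}]'

```text
clock: 22.3
tool_pos: [0.4813, 0.0807, 0.2501]
eef_rot: [0.787, 0.616, -0.0, -0.002]
contact_force: [1.4, 0.6, -0.7]
opening: 0.34
finger_force: 40.0
```

send_rows --motion '[{"x": -3.4,"y": 0.9,"z": 0,"rx": 0,"ry": 0,"rz": 0,"jaw": 0},{"x": -3.4,"y": 0.9,"z": 0,"rx": 0,"ry": 0,"rz": 0,"jaw": 0},{"x": -3.4,"y": 0.9,"z": 0,"rx": 0,"ry": 0,"rz": 0,"jaw": 0},{"x": -3.4,"y": 0.9,"z": 0,"rx": 0,"ry": 0,"rz": 0,"jaw": 0},{"x": -3.4,"y": 0.9,"z": 0,"rx": 0,"ry": 0,"rz": 0,"jaw": 0}]'

```text
clock: 22.8
tool_pos: [0.4841, -0.0951, 0.2495]
eef_rot: [0.787, 0.617, -0.001, -0.002]
contact_force: [0.4, 0.7, -1.2]
opening: 0.334
finger_force: 40.0
```

send_rows --motion '[{"x": -3.4,"y": 0.9,"z": 1,"rx": 0,"ry": 0,"rz": 0,"jaw": 0},{"x": -3.4,"y": 0.9,"z": 1,"rx": 0,"ry": 0,"rz": 0,"jaw": 0},{"x": -3.4,"y": 0.9,"z": 1,"rx": 0,"ry": 0,"rz": 0,"jaw": 0},{"x": -3.4,"y": 0.9,"z": 1,"rx": 0,"ry": 0,"rz": 0,"jaw": 0},{"x": -3.4,"y": 0.9,"z": 1,"rx": 0,"ry": 0,"rz": 0,"jaw": 0}]'

```text
clock: 23.3
tool_pos: [0.4869, -0.2707, 0.1984]
eef_rot: [0.787, 0.617, -0.001, -0.002]
contact_force: [1.0, 0.4, -0.5]
opening: 0.336
finger_force: 40.0
```

```bash
python3 up.py
```

```text
t 23.3 [ 0.48690191 -0.27071686  0.19838406] [ 1.046  0.903 -1.2    1.773  0.923  1.158 -0.697] F [ 1.   0.4 -0.5] M [ 0.011 -0.127 -0.003] op 0.3362937262534758
[[ 0.239  0.971 -0.004]
 [ 0.971 -0.239  0.003]
 [ 0.002 -0.004 -1.   ]]
tip [ 0.48663975 -0.27053558  0.12768478]
turn [-0.004 -0.002  0.001]
shift to slot cm (tool) [-0.38 -0.14  6.97] after turn [-0.36 -0.2   6.97]
```

Run:
```python
from drv import *
t=cam("top");s=cam("scene")
st=get_state();p=st["tool_pos"];Rm=R.from_quat(st["eef_rot"]).as_matrix();tip=p+.0707*Rm[:,2]
S0=cv2.imread("pics/scene0.png")[:,:,::-1];T0=cv2.imread("pics/top0.png")
g=cv2.cvtColor(T0,cv2.COLOR_BGR2GRAY);print("top slot");print(g[218:234,421:438])
pt=proj(s,tip);print("tip pred scene",pt, "mid-shank",proj(s,p+.05*Rm[:,2]))
x,y=pt.round().astype(int);d=np.abs(s[0].astype(int)-S0.astype(int)).sum(2)
print("x0,y0",x-9,y-14);print(d[y-14:y+8,x-9:x+10])
pc=proj(s,[.4841,-.2737,.058]);print("slot pred scene",pc);gs=cv2.cvtColor(S0,cv2.COLOR_RGB2GRAY);x,y=pc.round().astype(int);print(gs[y-7:y+8,x-12:x+13])
```

```text
top slot
[[119 100  90  95  98  92  85  74  62  59  62  74  91 104 120 130 126]
 [103  79  75  93 101 101  99  93  85  81  72  64  73  87 107 121 130]
 [ 87  63  68  95 103 104 102 100  99  98  93  87  85  87 100 110 124]
 [ 72  54  75  98 104 104 101  96  89  95 100 101  99  97 102 107 116]
 [ 60  55  86 101 104 103  99  84  65  79  99 104 103 103 103 103 107]
 [ 53  58  93 102 104 102  96  73  46  68  99 105 104 103 100  91  92]
 [ 50  64  95 103 103 103  93  63  45  75 101 105 104 103  96  76  78]
 [ 54  75  98 104 103 101  87  54  51  83 102 104 104 103  93  66  73]
 [ 67  86 101 104 103  98  79  47  57  91 103 104 103 102  90  58  71]
 [ 78  94 103 104 103  96  70  42  64  96 104 104 103 100  82  51  72]
 [ 91  99 104 104 103  95  69  53  77 100 105 104 103  95  71  51  76]
 [101 100 100 103 103  99  84  76  91 103 104 104 102  93  62  58  88]
 [107  93  87  91  95  97  95  94 100 104 104 104 102  90  61  70  98]
 [112  95  78  71  71  77  86  93  99 101 103 104 101  87  74  87 108]
 [125 108  92  75  62  55  59  69  77  86  94  99  99  91  92 103 119]
 [135 126 112  98  87  69 
[... 2843 characters left out ...]
01 107 107 107  98  97  96  92  93  95
   96  94  91  90 115 134 132]
 [ 77  99 121 110  75  57  69  86  97  98  96  94  94  94  92  95  92  96
   96  98 103 107 129 138 131]
 [ 81  85 117 111  67  61  51  68  82  90  95  95  95  96  96  97  94  94
   92 108 121 134 145 136 133]
 [ 82  81  85  87  70  77  79  70  74  83  92  94  95  96  97  98  96 100
  113 121 139 145 141 134 128]
 [ 83  81  82  80  78  96 102  97  99  97  95 101 101 109 119 119 116 129
  144 140 140 142 136 124 125]
 [ 85  85  84  84  84  89  96 109 119 115 105 113 114 127 135 136 136 133
  132 139 139 142 133 127 131]
 [100  91  92  90  81  85  86  89  89  94  97 104 107 113 120 124 126 132
  134 130 130 129 128 127 116]]
```

Run:
```python
from drv import *
s=cam("scene");t=cam("top")
st=get_state();p=st["tool_pos"];Rm=R.from_quat(st["eef_rot"]).as_matrix();tip=p+.0707*Rm[:,2]
for v in(137.0,137.6):
  for z in(tip[2]-.002,tip[2],tip[2]+.002):
    a=onz(s,256,v,z);print(v,z.round(3),"tip scene",a[:2].round(4),"dev from chain, tool x,y mm",(Rm.T@(a-tip)*1000).round(1)[:2])
print("slot scene",onz(s,260.8,162,.058)," slot top",onz(t,428.5,225.1,.058), two(s,(260.8,162),t,(428.5,225.1)))
# ring/cover by Hough-free ellipse: cover dark ring in top
g=cv2.cvtColor(cv2.imread("pics/top0.png"),cv2.COLOR_BGR2GRAY)
m=(g<95).astype(np.uint8);m[:, :415]=0;m[:,443:]=0;m[:213]=0;m[:238]=m[:238];m[238:]=0
k,l,q,ce=cv2.connectedComponentsWithStats(m,connectivity=8)
for i in range(1,k):
    if q[i,4]>15: print(q[i],ce[i])
pts=np.argwhere((g[213:238,415:443]<80))[:, ::-1]+[415,213]
pts=np.array([x for x in pts if 6<np.hypot(*(x-[428.5,225.1]))<11]);print("ring fit",cv2.minEnclosingCircle(pts.astype(np.float32)),cv2.fitEllipse(pts.astype(np.float32)))
```

```text
137.0 0.126 tip scene [ 0.4861 -0.2811] dev from chain, tool x,y mm [-11.9   2.4]
137.0 0.128 tip scene [ 0.4888 -0.2778] dev from chain, tool x,y mm [-8.1  4.2]
137.0 0.13 tip scene [ 0.4914 -0.2745] dev from chain, tool x,y mm [-4.3  5.9]
137.6 0.126 tip scene [ 0.4883 -0.2786] dev from chain, tool x,y mm [-9.   3.9]
137.6 0.128 tip scene [ 0.4909 -0.2753] dev from chain, tool x,y mm [-5.2  5.7]
137.6 0.13 tip scene [ 0.4935 -0.2721] dev from chain, tool x,y mm [-1.4  7.4]
slot scene [ 0.4834215 -0.2757018  0.058    ]  slot top [ 0.48496229 -0.27254535  0.058     ] (array([ 0.48512311, -0.27265262,  0.05967683]), np.float64(0.001250201455475664))
[426 217   9   4  25] [430.16 218.36]
[420 218   5  11  31] [421.58064516 222.77419355]
[422 221  11  14  61] [427.78688525 229.01639344]
[434 223   4  10  28] [435.67857143 227.67857143]
ring fit ((428.88043212890625, 224.6521759033203), 8.904451370239258) ((428.6836242675781, 225.21128845214844), (15.023253440856934, 16.31342124938965), 123.96293640136719)
```

Run:
```python
from drv import *
im=np.mean([snapshot("scene")["img"].astype(float) for _ in range(4)],0)
s=list(cam("scene"));s[0]=im.round().astype(np.uint8)
st=get_state();p=st["tool_pos"];Rm=R.from_quat(st["eef_rot"]).as_matrix()
h=cv2.cvtColor(s[0],cv2.COLOR_RGB2HSV);m=((h[...,0]<10)|(h[...,0]>170))&(h[...,1]>120)&(h[...,2]>50)
for v in range(85,130):
    x=np.flatnonzero(m[v,225:290])
    if len(x)>2: print(v,225+x.min(),225+x.max(),len(x),end="; ")
print()
for k in(-.03,0,.02,.03,.0707): print(k,proj(s,p+k*Rm[:,2]).round(1))
# predicted handle silhouette corners at bottom end (42mm above tip)
for a in(-.013,.013):
    for b in(-.015,.015): print(a,b,proj(s,p+Rm@[a,b,.0287]).round(1),proj(s,p+Rm@[a,b,.0707]).round(1))
S0=cv2.imread("pics/scene0.png")[:,:,::-1].astype(float);d=np.abs(im-S0).sum(2);print(d[118:140,248:264].round().astype(int))
g=im.mean(2).round().astype(int);print(g[130:140,248:264])
```

```text
87 254 259 6; 88 249 261 13; 89 249 262 14; 90 249 262 14; 91 249 262 14; 92 249 262 14; 93 250 262 13; 94 250 263 14; 95 250 263 14; 96 250 263 14; 97 250 263 12; 98 250 263 11; 99 251 263 11; 100 251 263 11; 101 251 263 10; 102 251 263 10; 103 251 263 10; 104 251 263 10; 105 251 262 9; 106 251 262 9; 107 251 263 10; 108 251 263 10; 109 251 263 10; 110 251 263 10; 111 251 263 10; 112 251 263 11; 113 251 263 11; 114 251 263 11; 115 251 263 10; 116 250 263 11; 117 250 263 14; 118 250 263 14; 119 250 263 14; 120 251 263 13; 121 252 262 11; 122 253 258 6; 
-0.03 [255.   96.9]
0 [256.3 109.6]
0.02 [257.1 117.8]
0.03 [257.5 121.8]
0.0707 [259.2 137.8]
-0.013 -0.015 [260.5 117.9] [262.1 134.2]
-0.013 0.015 [249.2 121. ] [251.1 137.4]
0.013 -0.015 [265.8 121.6] [267.3 138.1]
0.013 0.015 [254.3 124.8] [256.1 141.4]
[[ 11  30  90 108 114 116 126 133 128 125 128 131 148 164 159 162]
 [  2  23  90 111 109 120 129 131 128 132 133 125 132 140 135 134]
 [ 13   9  52 102 106 109 122 133 132 133 130 132 135 128 131 124]
 [  6   4  25  51  98 116 127 132 130 125 131 125 117 100  79  54]
 [ 11   5   6
[... 1164 characters left out ...]
  4   8   6   2   3   8   4]]
[[121 122 122 120 107  94  92  87  74  74  92  98  93  93  85  77]
 [121 120 121 121 120 122 121 115  90  72  91 102 110 115 107  92]
 [122 121 121 124 122 122 120 115  93  72  88 100 101 110 120 119]
 [123 122 122 122 123 122 115 102  87  74  81  96  98 111 120 121]
 [122 122 122 122 122 123 116 100  91  85  79  91  98 108 118 120]
 [123 123 121 120 121 123 120 105  90  96  99  99  98 106 117 120]
 [124 123 123 122 121 123 123 105  91  98 100  98  99 106 117 120]
 [124 123 122 122 122 122 123 105  95 101 103 110 111 115 120 118]
 [122 121 121 120 121 121 118 116 112 113 118 121 121 120 120 120]
 [122 121 122 121 119 121 119 122 120 120 120 121 119 120 121 122]]
```

```bash
python3 up.py
python3 - <<'E'
from drv import *
s=cam("scene")
st=get_state();p=st["tool_pos"];Rm=R.from_quat(st["eef_rot"]).as_matrix();tip=p+.0707*Rm[:,2]
for v in(137,137.5,138):
  a=onz(s,258,v,tip[2]);b=onz(s,260.8,162,.058);print(v,"scene-relative shift tool mm",(Rm.T@(b-a)*1000).round(1)[:2])
print("chain shift",(Rm.T@(np.array([.485,-.2727,.058])-tip)*1000).round(1))
E
```

```text
t 23.75 [ 0.48791051 -0.26763374  0.19936846] [ 1.042  0.902 -1.202  1.775  0.922  1.157 -0.7  ] F [-0.2  1.  -0.3] M [-0.022 -0.066 -0.015] op 0.33831616390263336
[[ 0.237  0.972 -0.002]
 [ 0.972 -0.237  0.003]
 [ 0.003 -0.003 -1.   ]]
tip [ 0.48775602 -0.26740957  0.12866898]
turn [-0.003 -0.003  0.004]
shift to slot cm (tool) [-0.72 -0.19  7.07] after turn [-0.68 -0.22  7.07]
137 scene-relative shift tool mm [-3.8 -2.3]
137.5 scene-relative shift tool mm [-6.2 -3.6]
138 scene-relative shift tool mm [-8.6 -4.8]
chain shift [-5.7 -1.2 70.6]
```

send_rows --motion '[{"x": -0.2,"y": -0.1,"z": 1.5,"rx": 0,"ry": 0,"rz": 0,"jaw": 0},{"x": -0.2,"y": -0.1,"z": 1.5,"rx": 0,"ry": 0,"rz": 0,"jaw": 0},{"x": -0.17,"y": 0,"z": 1.5,"rx": 0,"ry": 0,"rz": 0,"jaw": 0},{"x": 0,"y": 0,"z": 1,"rx": 0,"ry": 0,"rz": 0,"jaw": 0},{"x": 0,"y": 0,"z": 0.7,"rx": 0,"ry": 0,"rz": 0,"jaw": 0}]'

```text
clock: 24.3
tool_pos: [0.4834, -0.2737, 0.135]
eef_rot: [0.787, 0.617, -0.0, -0.003]
contact_force: [0.1, -0.1, -0.1]
opening: 0.339
finger_force: 40.0
```

send_rows --motion '[{"x": 0,"y": 0,"z": 0,"rx": 0,"ry": 0,"rz": 0,"jaw": 0},{"x": 0,"y": 0,"z": 0.2,"rx": 0,"ry": 0,"rz": 0,"jaw": 0},{"x": 0,"y": 0,"z": 0.2,"rx": 0,"ry": 0,"rz": 0,"jaw": 0},{"x": 0,"y": 0,"z": 0,"rx": 0,"ry": 0,"rz": 0,"jaw": 0},{"x": 0,"y": 0,"z": 0,"rx": 0,"ry": 0,"rz": 0,"jaw": 0}]'

```text
clock: 24.8
tool_pos: [0.4842, -0.2738, 0.133]
eef_rot: [0.787, 0.617, 0.0, -0.002]
contact_force: [0.0, 0.0, -1.2]
opening: 0.338
finger_force: 40.0
```

```bash
sed -i 's/.4841,-.2737,.058/.485,-.2727,.058/' up.py; python3 up.py
```

```text
t 24.8 [ 0.48419457 -0.2738046   0.1329798 ] [ 1.024  0.984 -1.133  1.832  1.035  1.066 -0.773] F [ 0.   0.  -1.2] M [-0.017 -0.04  -0.007] op 0.3381028582006692
[[ 0.239  0.971 -0.002]
 [ 0.971 -0.239  0.003]
 [ 0.003 -0.003 -1.   ]]
tip [ 0.48402482 -0.27357633  0.06228037]
turn [-0.003 -0.003  0.001]
shift to slot cm (tool) [0.11 0.08 0.43] after turn [0.13 0.05 0.43]
```

send_rows --motion '[{"x": 0.05,"y": 0,"z": 0.2,"rx": 0,"ry": 0,"rz": 0,"jaw": 0},{"x": 0,"y": 0,"z": 0.2,"rx": 0,"ry": 0,"rz": 0,"jaw": 0},{"x": 0,"y": 0,"z": 0,"rx": 0,"ry": 0,"rz": 0,"jaw": 0},{"x": 0,"y": 0,"z": 0,"rx": 0,"ry": 0,"rz": 0,"jaw": 0},{"x": 0,"y": 0,"z": 0,"rx": 0,"ry": 0,"rz": 0,"jaw": 0}]'

```text
clock: 25.3
tool_pos: [0.4842, -0.2732, 0.1287]
eef_rot: [0.787, 0.617, -0.0, -0.002]
contact_force: [0.2, -0.2, -0.6]
opening: 0.34
finger_force: 40.0
```

send_rows --motion '[{"x": 0,"y": 0,"z": 0.1,"rx": 0,"ry": 0,"rz": 0,"jaw": 0},{"x": 0,"y": 0,"z": 0.1,"rx": 0,"ry": 0,"rz": 0,"jaw": 0},{"x": 0,"y": 0,"z": 0,"rx": 0,"ry": 0,"rz": 0,"jaw": 0},{"x": 0,"y": 0,"z": 0,"rx": 0,"ry": 0,"rz": 0,"jaw": 0},{"x": 0,"y": 0,"z": 0,"rx": 0,"ry": 0,"rz": 0,"jaw": 0}]'

```text
clock: 25.8
tool_pos: [0.4844, -0.2732, 0.1275]
eef_rot: [0.787, 0.617, 0.0, -0.002]
contact_force: [-0.9, 0.3, 5.6]
opening: 0.341
finger_force: 40.0
```

```bash
python3 up.py
```

```text
t 25.8 [ 0.48438927 -0.27318527  0.12750377] [ 1.021  0.991 -1.128  1.837  1.046  1.059 -0.782] F [-0.9  0.3  5.6] M [-0.045  0.331  0.016] op 0.3411304963970726
[[ 0.239  0.971 -0.002]
 [ 0.971 -0.239  0.003]
 [ 0.002 -0.003 -1.   ]]
tip [ 0.48423478 -0.2729763   0.05680425]
turn [-0.003 -0.002  0.001]
shift to slot cm (tool) [ 0.05  0.07 -0.12] after turn [ 0.06  0.05 -0.12]
```

send_rows --motion '[{"x": 0,"y": -0.1,"z": -0.1,"rx": 0,"ry": 0,"rz": 0,"jaw": 0},{"x": 0,"y": -0.1,"z": 0,"rx": 0,"ry": 0,"rz": 0,"jaw": 0},{"x": 0,"y": 0,"z": 0.1,"rx": 0,"ry": 0,"rz": 0,"jaw": 0},{"x": 0,"y": 0,"z": 0,"rx": 0,"ry": 0,"rz": 0,"jaw": 0},{"x": 0,"y": 0,"z": 0,"rx": 0,"ry": 0,"rz": 0,"jaw": 0}]'

```text
clock: 26.3
tool_pos: [0.4823, -0.2727, 0.1275]
eef_rot: [0.787, 0.617, -0.0, -0.002]
contact_force: [-1.2, -0.2, 7.0]
opening: 0.34
finger_force: 40.0
```

```bash
python3 up.py
```

```text
t 26.3 [ 0.48232627 -0.27269867  0.12746645] [ 1.023  0.99  -1.128  1.843  1.046  1.057 -0.785] F [-1.2 -0.2  7. ] M [-0.062  0.394  0.014] op 0.3404701729228179
[[ 0.239  0.971 -0.002]
 [ 0.971 -0.239  0.003]
 [ 0.002 -0.003 -1.   ]]
tip [ 0.48215397 -0.27248642  0.05676698]
turn [-0.003 -0.002  0.001]
shift to slot cm (tool) [ 0.05  0.28 -0.12] after turn [ 0.06  0.26 -0.12]
```

send_rows --motion '[{"x": 0.1,"y": 0,"z": 0,"rx": 0,"ry": 0,"rz": 0,"jaw": 0},{"x": 0.1,"y": 0,"z": 0,"rx": 0,"ry": 0,"rz": 0,"jaw": 0},{"x": 0,"y": 0,"z": 0,"rx": 0,"ry": 0,"rz": 0,"jaw": 0},{"x": 0,"y": 0,"z": 0,"rx": 0,"ry": 0,"rz": 0,"jaw": 0},{"x": 0,"y": 0,"z": 0,"rx": 0,"ry": 0,"rz": 0,"jaw": 0}]'

```text
clock: 26.8
tool_pos: [0.4825, -0.2717, 0.1274]
eef_rot: [0.787, 0.617, -0.001, -0.002]
contact_force: [-2.0, -0.4, 6.5]
opening: 0.341
finger_force: 40.0
```

```bash
python3 up.py
```

```text
t 26.8 [ 0.48248064 -0.27165739  0.12740256] [ 1.02   0.989 -1.127  1.844  1.047  1.057 -0.79 ] F [-2.  -0.4  6.5] M [-0.424  0.547 -0.008] op 0.3406413886574313
[[ 0.24   0.971 -0.003]
 [ 0.971 -0.24   0.001]
 [ 0.001 -0.003 -1.   ]]
tip [ 0.48225369 -0.27155916  0.056703  ]
turn [-0.003 -0.001  0.   ]
shift to slot cm (tool) [-0.04  0.29 -0.13] after turn [-0.04  0.27 -0.13]
```

send_rows --motion '[{"x": 0.1,"y": 0,"z": 0,"rx": 0,"ry": 0,"rz": 0,"jaw": 0},{"x": 0.1,"y": 0,"z": 0,"rx": 0,"ry": 0,"rz": 0,"jaw": 0},{"x": 0,"y": 0,"z": 0,"rx": 0,"ry": 0,"rz": 0,"jaw": 0},{"x": 0,"y": 0,"z": 0,"rx": 0,"ry": 0,"rz": 0,"jaw": 0},{"x": 0,"y": 0,"z": 0,"rx": 0,"ry": 0,"rz": 0,"jaw": 0}]'

```text
clock: 27.3
tool_pos: [0.4826, -0.2706, 0.1273]
eef_rot: [0.788, 0.616, -0.002, -0.001]
contact_force: [-1.8, -3.5, 7.5]
opening: 0.335
finger_force: 40.0
```

```bash
python3 up.py
```

```text
t 27.3 [ 0.48261314 -0.27062031  0.12734473] [ 1.017  0.988 -1.126  1.845  1.048  1.057 -0.794] F [-1.8 -3.5  7.5] M [-0.874  0.682 -0.016] op 0.334639599274306
[[ 0.24   0.971 -0.004]
 [ 0.971 -0.24  -0.   ]
 [-0.001 -0.004 -1.   ]]
tip [ 0.48233194 -0.27063382  0.05664529]
turn [-0.004  0.001 -0.   ]
shift to slot cm (tool) [-0.14  0.31 -0.14] after turn [-0.14  0.28 -0.14]
```

send_rows --motion '[{"x": 0,"y": 0,"z": -0.1,"rx": 0,"ry": 0,"rz": 0,"jaw": 0},{"x": 0,"y": 0,"z": -0.1,"rx": 0,"ry": 0,"rz": 0,"jaw": 0},{"x": 0,"y": 0,"z": -0.05,"rx": 0,"ry": 0,"rz": 0,"jaw": 0},{"x": 0,"y": 0,"z": 0,"rx": 0,"ry": 0,"rz": 0,"jaw": 0},{"x": 0,"y": 0,"z": 0,"rx": 0,"ry": 0,"rz": 0,"jaw": 0}]'

```text
clock: 27.8
tool_pos: [0.4831, -0.2688, 0.129]
eef_rot: [0.787, 0.617, -0.0, -0.002]
contact_force: [0.1, 0.5, -0.5]
opening: 0.336
finger_force: 40.0
```

```bash
python3 up.py
```

```text
t 27.8 [ 0.48308671 -0.26877155  0.12904414] [ 1.017  0.987 -1.13   1.844  1.043  1.057 -0.791] F [ 0.1  0.5 -0.5] M [-0.045 -0.052 -0.005] op 0.3357641851949536
[[ 0.239  0.971 -0.003]
 [ 0.971 -0.239  0.004]
 [ 0.003 -0.004 -1.   ]]
tip [ 0.48286992 -0.26850695  0.05834497]
turn [-0.004 -0.003  0.001]
shift to slot cm (tool) [-0.36  0.31  0.03] after turn [-0.34  0.28  0.03]
```

Lifting 1.6 mm freed the blade, so it was standing on the cover's face, not in the slot. I'll probe at nearby offsets across the slot and watch how far it sinks.

send_rows --motion '[{"x": -0.1,"y": 0.1,"z": 0,"rx": 0,"ry": 0,"rz": 0,"jaw": 0},{"x": 0,"y": 0,"z": 0.15,"rx": 0,"ry": 0,"rz": 0,"jaw": 0},{"x": 0,"y": 0,"z": 0.1,"rx": 0,"ry": 0,"rz": 0,"jaw": 0},{"x": 0,"y": 0,"z": 0,"rx": 0,"ry": 0,"rz": 0,"jaw": 0},{"x": 0,"y": 0,"z": 0,"rx": 0,"ry": 0,"rz": 0,"jaw": 0}]'

```text
clock: 28.3
tool_pos: [0.4838, -0.2701, 0.1266]
eef_rot: [0.787, 0.617, -0.0, -0.002]
contact_force: [-0.6, 0.1, -0.6]
opening: 0.337
finger_force: 40.0
```

```bash
python3 up.py
```

```text
t 28.3 [ 0.48382512 -0.27006002  0.12664356] [ 1.017  0.991 -1.127  1.842  1.047  1.056 -0.79 ] F [-0.6  0.1 -0.6] M [-0.028 -0.067 -0.009] op 0.3373680580196736
[[ 0.239  0.971 -0.003]
 [ 0.971 -0.239  0.004]
 [ 0.003 -0.004 -1.   ]]
tip [ 0.4836146  -0.26980703  0.05594432]
turn [-0.004 -0.003  0.001]
shift to slot cm (tool) [-0.25  0.2  -0.21] after turn [-0.23  0.18 -0.21]
```

No force below the earlier contact height, so the blade is entering the slot. I'll go deeper.

send_rows --motion '[{"x": 0,"y": 0,"z": 0.1,"rx": 0,"ry": 0,"rz": 0,"jaw": 0},{"x": 0,"y": 0,"z": 0.1,"rx": 0,"ry": 0,"rz": 0,"jaw": 0},{"x": 0,"y": 0,"z": 0.1,"rx": 0,"ry": 0,"rz": 0,"jaw": 0},{"x": 0,"y": 0,"z": 0,"rx": 0,"ry": 0,"rz": 0,"jaw": 0},{"x": 0,"y": 0,"z": 0,"rx": 0,"ry": 0,"rz": 0,"jaw": 0}]'

```text
clock: 28.8
tool_pos: [0.4839, -0.2701, 0.1237]
eef_rot: [0.787, 0.617, -0.0, -0.002]
contact_force: [0.2, 0.0, -0.8]
opening: 0.335
finger_force: 40.0
```

```bash
python3 up.py
```

```text
t 28.8 [ 0.48385521 -0.27007161  0.12367841] [ 1.015  0.995 -1.123  1.844  1.052  1.052 -0.794] F [ 0.2  0.  -0.8] M [-0.045 -0.096 -0.015] op 0.335067548842447
[[ 0.239  0.971 -0.003]
 [ 0.971 -0.239  0.004]
 [ 0.003 -0.004 -1.   ]]
tip [ 0.48364977 -0.26982201  0.05297915]
turn [-0.004 -0.003  0.001]
shift to slot cm (tool) [-0.25  0.2  -0.5 ] after turn [-0.23  0.17 -0.5 ]
```

send_rows --motion '[{"x": 0,"y": 0.025,"z": 0.05,"rx": 0,"ry": 0,"rz": 0.1,"jaw": 0},{"x": 0,"y": 0.025,"z": 0,"rx": 0,"ry": 0,"rz": 0.1,"jaw": 0},{"x": 0,"y": 0.025,"z": 0,"rx": 0,"ry": 0,"rz": 0.1,"jaw": 0},{"x": 0,"y": 0.025,"z": 0,"rx": 0,"ry": 0,"rz": 0.1,"jaw": 0},{"x": 0,"y": 0,"z": 0,"rx": 0,"ry": 0,"rz": 0,"jaw": 0}]'

```text
clock: 29.3
tool_pos: [0.4847, -0.2704, 0.1232]
eef_rot: [0.894, 0.448, -0.001, -0.002]
contact_force: [-0.5, 0.6, -2.3]
opening: 0.338
finger_force: 40.0
```

```bash
python3 up.py
```

```text
t 29.3 [ 0.48466357 -0.27040434  0.12318732] [ 0.987  0.96  -1.048  1.843  1.009  0.992 -1.157] F [-0.5  0.6 -2.3] M [ 0.101 -0.083  0.042] op 0.33833694377699136
[[ 0.598  0.801 -0.003]
 [ 0.801 -0.598  0.003]
 [ 0.001 -0.004 -1.   ]]
tip [ 0.4844383  -0.27017849  0.05248804]
turn [-0.004 -0.002 -0.399]
shift to slot cm (tool) [-0.17  0.19 -0.55] after turn [-0.21  0.09 -0.55]
```

The moment about z is now 0.042 N m, equal to the cover's friction, so it is turning.

send_rows --motion '[{"x": 0,"y": 0.025,"z": 0,"rx": 0,"ry": 0,"rz": 0.1,"jaw": 0},{"x": 0,"y": 0.025,"z": 0,"rx": 0,"ry": 0,"rz": 0.1,"jaw": 0},{"x": 0,"y": 0.025,"z": 0,"rx": 0,"ry": 0,"rz": 0.1,"jaw": 0},{"x": 0,"y": 0.025,"z": 0,"rx": 0,"ry": 0,"rz": 0.1,"jaw": 0},{"x": 0,"y": 0,"z": 0,"rx": 0,"ry": 0,"rz": 0,"jaw": 0}]'

```text
clock: 29.8
tool_pos: [0.4854, -0.2708, 0.1232]
eef_rot: [0.965, 0.263, -0.001, -0.002]
contact_force: [-0.4, 1.2, -0.7]
opening: 0.34
finger_force: 40.0
```

```bash
python3 up.py
```

```text
t 29.8 [ 0.48538695 -0.27081021  0.1232125 ] [ 0.955  0.926 -0.969  1.842  0.958  0.932 -1.51 ] F [-0.4  1.2 -0.7] M [ 0.232  0.006 -0.003] op 0.33952704245734683
[[ 0.862  0.507 -0.003]
 [ 0.507 -0.862  0.004]
 [-0.001 -0.005 -1.   ]]
tip [ 0.48516262 -0.27055116  0.05251333]
turn [-0.005 -0.001 -0.797]
shift to slot cm (tool) [-0.12  0.17 -0.55] after turn [-0.19  0.01 -0.55]
```

send_rows --motion '[{"x": 0,"y": 0.025,"z": 0,"rx": 0,"ry": 0,"rz": 0.1,"jaw": 0},{"x": 0,"y": 0.025,"z": 0,"rx": 0,"ry": 0,"rz": 0.1,"jaw": 0},{"x": 0,"y": 0.025,"z": 0,"rx": 0,"ry": 0,"rz": 0.1,"jaw": 0},{"x": 0,"y": 0.01,"z": 0,"rx": 0,"ry": 0,"rz": 0.05,"jaw": 0},{"x": 0,"y": 0,"z": 0,"rx": 0,"ry": 0,"rz": 0,"jaw": 0}]'

```text
clock: 30.3
tool_pos: [0.4859, -0.2713, 0.1232]
eef_rot: [0.996, 0.092, -0.001, -0.002]
contact_force: [-0.9, 1.7, -1.9]
opening: 0.338
finger_force: 40.0
```

```bash
python3 up.py
```

```text
t 30.3 [ 0.48586986 -0.27134953  0.1231907 ] [ 0.922  0.897 -0.894  1.842  0.907  0.879 -1.813] F [-0.9  1.7 -1.9] M [ 0.406 -0.015  0.063] op 0.33817656240462607
[[ 0.983  0.182 -0.003]
 [ 0.182 -0.983  0.004]
 [-0.002 -0.005 -1.   ]]
tip [ 0.48566708 -0.27105593  0.0524916 ]
turn [-5.000e-03 -1.000e-03 -1.145e+00]
shift to slot cm (tool) [-0.1   0.15 -0.55] after turn [-0.15 -0.05 -0.55]
```

send_rows --motion '[{"x": 0,"y": 0.01,"z": 0,"rx": 0,"ry": 0,"rz": 0.04,"jaw": 0},{"x": 0,"y": 0.01,"z": 0,"rx": 0,"ry": 0,"rz": 0.04,"jaw": 0},{"x": 0,"y": 0,"z": 0,"rx": 0,"ry": 0,"rz": 0.04,"jaw": 0},{"x": 0,"y": 0,"z": 0,"rx": 0,"ry": 0,"rz": 0,"jaw": 0},{"x": 0,"y": 0,"z": 0,"rx": 0,"ry": 0,"rz": 0,"jaw": 0}]'

```text
clock: 30.8
tool_pos: [0.4859, -0.2716, 0.1232]
eef_rot: [1.0, 0.031, -0.001, -0.002]
contact_force: [0.3, 1.9, -1.8]
opening: 0.34
finger_force: 40.0
```

```bash
python3 up.py
```

```text
t 30.8 [ 0.48595    -0.27161902  0.12319258] [ 0.911  0.887 -0.867  1.842  0.889  0.861 -1.916] F [ 0.3  1.9 -1.8] M [0.539 0.045 0.127] op 0.33968279072223667
[[ 0.998  0.063 -0.003]
 [ 0.063 -0.998  0.004]
 [-0.002 -0.004 -1.   ]]
tip [ 0.48575981 -0.27131425  0.05249349]
turn [-5.000e-03 -1.000e-03 -1.266e+00]
shift to slot cm (tool) [-0.09  0.13 -0.55] after turn [-0.13 -0.07 -0.55]
```

send_rows --motion '[{"x": 0,"y": 0,"z": 0,"rx": 0,"ry": 0,"rz": 0.04,"jaw": 0},{"x": 0,"y": 0,"z": 0,"rx": 0,"ry": 0,"rz": 0.04,"jaw": 0},{"x": 0,"y": 0,"z": 0,"rx": 0,"ry": 0,"rz": 0,"jaw": 0},{"x": 0,"y": 0,"z": 0,"rx": 0,"ry": 0,"rz": 0,"jaw": 0},{"x": 0,"y": 0,"z": 0,"rx": 0,"ry": 0,"rz": 0,"jaw": 0}]'

```text
clock: 31.3
tool_pos: [0.486, -0.2718, 0.1232]
eef_rot: [1.0, -0.01, -0.001, -0.002]
contact_force: [-0.0, 2.3, -1.2]
opening: 0.336
finger_force: 40.0
```

```bash
python3 up.py
```

```text
t 31.3 [ 0.48595664 -0.27179566  0.1232014 ] [ 0.902  0.881 -0.848  1.842  0.875  0.848 -1.986] F [-0.   2.3 -1.2] M [ 0.665 -0.076  0.013] op 0.33595358248638896
[[ 1.    -0.019 -0.003]
 [-0.019 -1.     0.004]
 [-0.003 -0.004 -1.   ]]
tip [ 0.48576964 -0.27150887  0.05250223]
turn [-0.005 -0.    -1.347]
shift to slot cm (tool) [-0.08  0.12 -0.55] after turn [-0.11 -0.07 -0.55]
```

send_rows --motion '[{"x": 0,"y": 0,"z": 0,"rx": 0,"ry": 0,"rz": 0.04,"jaw": 0},{"x": 0,"y": 0,"z": 0,"rx": 0,"ry": 0,"rz": 0.04,"jaw": 0},{"x": 0,"y": 0,"z": 0,"rx": 0,"ry": 0,"rz": 0,"jaw": 0},{"x": 0,"y": 0,"z": 0,"rx": 0,"ry": 0,"rz": 0,"jaw": 0},{"x": 0,"y": 0,"z": 0,"rx": 0,"ry": 0,"rz": 0,"jaw": 0}]'

```text
clock: 31.8
tool_pos: [0.4859, -0.272, 0.1232]
eef_rot: [0.999, -0.05, -0.001, -0.002]
contact_force: [1.3, 1.9, -2.3]
opening: 0.339
finger_force: 40.0
```

```bash
python3 up.py
```

```text
t 31.8 [ 0.48591876 -0.27195479  0.12320296] [ 0.893  0.874 -0.829  1.843  0.862  0.836 -2.055] F [ 1.3  1.9 -2.3] M [ 0.747 -0.146  0.066] op 0.33918037996204015
[[ 0.995 -0.1   -0.003]
 [-0.1   -0.995  0.004]
 [-0.003 -0.004 -1.   ]]
tip [ 0.48572725 -0.27168685  0.05250372]
turn [-0.005  0.    -1.428]
shift to slot cm (tool) [-0.06  0.11 -0.55] after turn [-0.09 -0.07 -0.55]
```

send_rows --motion '[{"x": 0,"y": -0.1,"z": 0,"rx": 0,"ry": 0,"rz": 0.05,"jaw": 0},{"x": 0,"y": -0.05,"z": 0,"rx": 0,"ry": 0,"rz": 0.05,"jaw": 0},{"x": 0,"y": 0,"z": 0,"rx": 0,"ry": 0,"rz": 0,"jaw": 0},{"x": 0,"y": 0,"z": 0,"rx": 0,"ry": 0,"rz": 0,"jaw": 0},{"x": 0,"y": 0,"z": 0,"rx": 0,"ry": 0,"rz": 0,"jaw": 0}]'

```text
clock: 32.3
tool_pos: [0.486, -0.2715, 0.1232]
eef_rot: [0.995, -0.1, -0.002, -0.001]
contact_force: [1.8, -1.0, -2.6]
opening: 0.34
finger_force: 40.0
```

```bash
python3 up.py
```

```text
t 32.3 [ 0.4860385  -0.27151223  0.12319433] [ 0.879  0.865 -0.804  1.844  0.846  0.82  -2.142] F [ 1.8 -1.  -2.6] M [-0.258 -0.261  0.181] op 0.3404082307693557
[[ 0.98  -0.199 -0.003]
 [-0.199 -0.98   0.002]
 [-0.003 -0.002 -1.   ]]
tip [ 0.48584155 -0.27134972  0.05249479]
turn [-4.000e-03  1.000e-03 -1.528e+00]
shift to slot cm (tool) [-0.06  0.15 -0.55] after turn [-0.14 -0.07 -0.55]
```

send_rows --motion '[{"x": 0,"y": 0,"z": 0,"rx": 0,"ry": 0,"rz": 0.05,"jaw": 0},{"x": 0,"y": 0,"z": 0,"rx": 0,"ry": 0,"rz": 0.05,"jaw": 0},{"x": 0,"y": 0,"z": 0,"rx": 0,"ry": 0,"rz": 0,"jaw": 0},{"x": 0,"y": 0,"z": 0,"rx": 0,"ry": 0,"rz": 0,"jaw": 0},{"x": 0,"y": 0,"z": 0,"rx": 0,"ry": 0,"rz": 0,"jaw": 0}]'

```text
clock: 32.8
tool_pos: [0.486, -0.2715, 0.1232]
eef_rot: [0.989, -0.149, -0.002, -0.001]
contact_force: [1.4, -2.4, -1.7]
opening: 0.34
finger_force: 40.0
```

```bash
python3 up.py
```

```text
t 32.8 [ 0.48597159 -0.27149974  0.12317793] [ 0.868  0.857 -0.78   1.845  0.828  0.805 -2.226] F [ 1.4 -2.4 -1.7] M [-0.776 -0.244  0.363] op 0.3399956896332766
[[ 0.955 -0.296 -0.003]
 [-0.296 -0.955  0.002]
 [-0.003 -0.001 -1.   ]]
tip [ 0.48576544 -0.27133819  0.05247842]
turn [-0.004  0.002 -1.628]
shift to slot cm (tool) [-0.03  0.15 -0.55] after turn [-0.14 -0.07 -0.55]
```

Mz rose to 0.36 N m, well above friction, so the cover is at its stop. I'll relax the twist within the slot play, lift out and check the slot from above.

send_rows --motion '[{"x": 0,"y": 0,"z": 0,"rx": 0,"ry": 0,"rz": -0.08,"jaw": 0},{"x": 0,"y": 0,"z": 0,"rx": 0,"ry": 0,"rz": -0.07,"jaw": 0},{"x": 0,"y": 0,"z": 0,"rx": 0,"ry": 0,"rz": 0,"jaw": 0},{"x": 0,"y": 0,"z": 0,"rx": 0,"ry": 0,"rz": 0,"jaw": 0},{"x": 0,"y": 0,"z": 0,"rx": 0,"ry": 0,"rz": 0,"jaw": 0}]'

```text
clock: 33.3
tool_pos: [0.4861, -0.2707, 0.1233]
eef_rot: [0.997, -0.076, -0.002, -0.002]
contact_force: [0.5, -0.9, -1.1]
opening: 0.335
finger_force: 40.0
```

```bash
python3 up.py
```

```text
t 33.3 [ 0.48606434 -0.27067765  0.12332371] [ 0.885  0.869 -0.817  1.844  0.853  0.827 -2.102] F [ 0.5 -0.9 -1.1] M [-0.414 -0.227  0.031] op 0.33474161205421493
[[ 0.988 -0.151 -0.003]
 [-0.151 -0.988  0.003]
 [-0.003 -0.003 -1.   ]]
tip [ 0.48586947 -0.27043489  0.05262439]
turn [-0.005  0.    -1.48 ]
shift to slot cm (tool) [-0.05  0.24 -0.54] after turn [-0.22 -0.05 -0.54]
```

send_rows --motion '[{"x": 0,"y": 0,"z": -0.5,"rx": 0,"ry": 0,"rz": 0,"jaw": 0},{"x": 0,"y": 0,"z": -1,"rx": 0,"ry": 0,"rz": 0,"jaw": 0},{"x": 0,"y": 0,"z": -3,"rx": 0,"ry": 0,"rz": 0,"jaw": 0},{"x": 0,"y": 0,"z": -4,"rx": 0,"ry": 0,"rz": 0,"jaw": 0},{"x": 0,"y": 0,"z": -4,"rx": 0,"ry": 0,"rz": 0,"jaw": 0}]'

```text
clock: 33.8
tool_pos: [0.4859, -0.27, 0.2502]
eef_rot: [0.997, -0.075, -0.002, -0.002]
contact_force: [0.3, -1.4, -1.1]
opening: 0.336
finger_force: 40.0
```

send_rows --motion '[{"x": 0,"y": -3,"z": 0,"rx": 0,"ry": 0,"rz": -0.13,"jaw": 0},{"x": 0,"y": -3,"z": 0,"rx": 0,"ry": 0,"rz": -0.13,"jaw": 0},{"x": 0,"y": -3,"z": 0,"rx": 0,"ry": 0,"rz": -0.13,"jaw": 0},{"x": 0,"y": -3,"z": 0,"rx": 0,"ry": 0,"rz": -0.13,"jaw": 0},{"x": 0,"y": -3,"z": 0,"rx": 0,"ry": 0,"rz": -0.13,"jaw": 0}]'

```text
clock: 34.3
tool_pos: [0.47, -0.1225, 0.2498]
eef_rot: [0.968, 0.25, -0.001, -0.002]
contact_force: [-0.5, 0.5, -0.6]
opening: 0.336
finger_force: 40.0
```

```bash
python3 up.py
python3 - <<'E'
from drv import *
t=cam("top");g=cv2.cvtColor(t[0],cv2.COLOR_RGB2GRAY);print(g[214:238,417:441])
E
```

```text
t 34.3 [ 0.47003165 -0.1224936   0.24978399] [ 0.83   0.69  -1.134  1.917  0.733  1.029 -1.698] F [-0.5  0.5 -0.6] M [ 0.073 -0.034  0.   ] op 0.33604391590787897
[[ 0.875  0.484 -0.002]
 [ 0.484 -0.875  0.004]
 [ 0.    -0.004 -1.   ]]
tip [ 0.46988676 -0.12221951  0.17908466]
turn [-0.004 -0.002 -0.823]
shift to slot cm (tool) [-5.96 13.95 12.05] after turn [-14.22   5.06  12.11]
[[ 70  76  78  78  79  79  78  78  79  80  79  79  80  79  80  81  81  81
   80  80  80  81  81  80]
 [ 69  74  78  78  78  79  79  78  79  80  80  80  79  80  80  80  80  81
   81  81  81  81  80  80]
 [ 69  74  77  77  78  79  78  78  79  79  79  80  80  80  80  80  81  80
   81  80  81  81  80  80]
 [ 68  73  76  77  78  78  79  79  79  79  79  79  79  79  80  79  80  80
   81  81  81  81  80  81]
 [ 69  73  76  77  77  78  78  79  79  78  79  79  79  80  80  80  80  80
   80  80  81  81  81  80]
 [ 70  74  75  76  77  77  78  77  79  78  78  79  79  79  80  80  79  80
   80  81  81  81  81  81]
 [ 72  73  75  76  76  77  78  78  78  78  79  79  78  79  79  81  80  80
   79  81  81  81  81  81]
 [ 72  73
[... 1008 characters left out ...]
08 123 127 108  86  73  70  70  72  73  74  75  76  76  77  77  77
   77  77  79  79  79  79]
 [132 137 144 147 134 110  88  74  70  70  72  73  74  74  76  77  76  77
   77  77  78  78  79  79]
 [149 149 150 151 148 136 116  94  76  70  70  72  74  74  75  75  76  77
   77  77  78  78  78  79]
 [152 152 151 151 151 148 140 124  98  78  70  71  71  73  73  74  76  76
   77  77  77  77  78  78]
 [152 152 152 151 150 149 149 143 127  99  76  70  70  72  73  73  74  75
   76  77  77  77  77  78]
 [152 152 152 152 151 150 150 148 139 120  95  74  70  70  72  73  73  74
   76  75  76  77  78  78]
 [152 152 152 152 152 151 150 149 144 136 117  90  71  69  71  72  73  74
   75  75  76  77  77  77]]
```

send_rows --motion '[{"x": 0,"y": 0,"z": 0,"rx": 0,"ry": 0,"rz": -0.118,"jaw": 0},{"x": 0,"y": 0,"z": 0,"rx": 0,"ry": 0,"rz": -0.118,"jaw": 0},{"x": 0,"y": 0,"z": 0,"rx": 0,"ry": 0,"rz": -0.118,"jaw": 0},{"x": 0,"y": 0,"z": 0,"rx": 0,"ry": 0,"rz": -0.118,"jaw": 0},{"x": 0,"y": 0,"z": 0,"rx": 0,"ry": 0,"rz": -0.118,"jaw": 0}]'

```text
clock: 34.85
tool_pos: [0.4699, -0.1243, 0.2496]
eef_rot: [0.854, 0.52, -0.001, -0.002]
contact_force: [-1.2, 0.3, -0.8]
opening: 0.34
finger_force: 40.0
```

send_rows --motion '[{"x": 0,"y": 0,"z": 0,"rx": 0,"ry": 0,"rz": -0.118,"jaw": 0},{"x": 0,"y": 0,"z": 0,"rx": 0,"ry": 0,"rz": -0.118,"jaw": 0},{"x": 0,"y": 0,"z": 0,"rx": 0,"ry": 0,"rz": -0.118,"jaw": 0},{"x": 4,"y": -0.4,"z": 0,"rx": 0,"ry": 0,"rz": 0,"jaw": 0},{"x": 4,"y": -0.4,"z": 0,"rx": 0,"ry": 0,"rz": 0,"jaw": 0}]'

```text
clock: 35.35
tool_pos: [0.4721, -0.044, 0.2494]
eef_rot: [0.752, 0.659, -0.0, -0.003]
contact_force: [0.6, -0.3, -0.1]
opening: 0.337
finger_force: 40.0
```

send_rows --motion '[{"x": 4,"y": -0.4,"z": 0,"rx": 0,"ry": 0,"rz": 0,"jaw": 0},{"x": 4,"y": -0.4,"z": 0,"rx": 0,"ry": 0,"rz": 0,"jaw": 0},{"x": 4,"y": -0.4,"z": 0,"rx": 0,"ry": 0,"rz": 0,"jaw": 0},{"x": 4,"y": -0.4,"z": 0,"rx": 0,"ry": 0,"rz": 0,"jaw": 0},{"x": 4,"y": -0.4,"z": 0,"rx": 0,"ry": 0,"rz": 0,"jaw": 0}]'

```text
clock: 35.85
tool_pos: [0.4777, 0.1584, 0.2505]
eef_rot: [0.751, 0.66, -0.0, -0.002]
contact_force: [-0.1, 0.5, -0.6]
opening: 0.337
finger_force: 40.0
```

```bash
python3 up.py
python3 - <<'E'
from drv import *
t=cam("top");g=cv2.cvtColor(t[0],cv2.COLOR_RGB2GRAY);print(g[216:235,420:438])
E
```

```text
t 35.85 [0.47765867 0.15835298 0.25052883] [ 0.293  0.782 -1.275  1.868  0.825  1.153 -1.414] F [-0.1  0.5 -0.6] M [-0.127 -0.179 -0.021] op 0.3371503884634293
[[ 0.128  0.992 -0.003]
 [ 0.992 -0.128  0.003]
 [ 0.003 -0.003 -1.   ]]
tip [0.47746153 0.15856136 0.17982941]
turn [-0.003 -0.002  0.115]
shift to slot cm (tool) [-42.71   6.29  12.05] after turn [-41.67  11.07  12.18]
[[54 54 54 54 54 54 54 53 53 53 53 54 53 54 54 56 57 59]
 [54 53 54 53 53 54 53 54 54 53 53 54 53 54 54 55 56 56]
 [53 54 53 54 53 53 54 53 53 54 54 54 54 53 54 54 55 56]
 [54 54 53 53 53 54 54 53 54 53 54 53 53 53 54 54 54 57]
 [54 54 53 54 54 53 54 53 53 53 54 54 53 54 53 52 54 65]
 [54 53 53 54 54 54 53 53 54 53 54 53 54 53 53 49 57 75]
 [54 54 54 54 53 53 53 53 53 54 55 53 54 53 52 47 59 81]
 [54 53 53 54 53 53 53 53 53 54 54 53 54 53 50 45 57 79]
 [54 53 54 54 53 54 53 53 54 54 53 54 54 54 51 45 52 70]
 [53 53 53 53 54 54 53 53 54 53 54 53 54 54 51 48 45 57]
 [53 53 54 54 54 53 54 53 53 53 54 54 53 53 53 51 46 46]
 [54 54 53 53 54 53 53 53 53 53 54 53 54 53 53 53 50 47]
 [54 53 54 53 54 53 54 54 53 54 53 53 54 54 54 54 53 52]
 [54 54 53 54 52 53 53 53 53 54 52 55 54 53 53 54 53 53]
 [53 54 54 54 53 53 53 53 54 52 53 54 53 53 53 53 55 53]
 [53 53 54 53 53 53 53 54 53 54 54 54 54 53 54 54 54 53]
 [55 54 54 53 54 53 54 54 53 54 53 54 53 53 54 53 53 54]
 [53 54 54 53 53 54 54 53 53 54 53 54 54 54 53 54 53 53]
 [52 54 54 53 53 53 53 53 53 52 53 53 53 53 53 53 54 53]]
```

Run:
```python
from drv import *
im=np.mean([snapshot("scene")["img"].astype(float) for _ in range(3)],0).mean(2);S0=cv2.imread("pics/scene0.png").astype(float).mean(2)
print(im[153:172,248:276].round().astype(int));print((im-S0)[155:170,250:274].round().astype(int))
s=cam("scene");print([proj(s,np.array([.485,-.2725,.058])+.0095*np.array([np.cos(a),np.sin(a),0])).round(1) for a in np.radians([-14,166,-84,96])])
```

```text
[[126 126 124 125 125 127 127 125 126 127 129 129 128 126 129 128 126 126
  128 128 128 128 128 128 128 130 129 128]
 [125 124 126 124 125 126 126 128 128 134 133 133 131 128 128 125 126 126
  128 128 128 129 127 125 127 128 126 127]
 [124 125 124 125 121 122 128 131 134 136 134 136 133 134 131 127 129 126
  128 128 128 127 126 125 126 125 125 125]
 [124 124 119 122 121 125 133 134 134 134 134 135 135 135 132 132 131 128
  124 115 118 127 124 125 126 125 126 125]
 [125 137 128 120 131 135 136 133 131 132 134 140 141 138 132 129 134 134
  123 106 111 126 126 126 126 127 127 125]
 [140 151 153 133 135 132 131 136 136 128 134 141 140 134 131 125 121 125
  125 124 122 126 128 126 127 126 127 127]
 [155 134 135 135 133 123 119 134 144 131 117 114 105 104  99  93  89  87
   85  88 102 119 127 129 126 122 124 124]
 [135 135 133 131 132 126 114 108 103 107 105 101  99 100 100 100  96  90
   78  73  76  87 111 128 130 125 126 123]
 [135 130 124 123 135 132 111 101  96 103 108 105  92  93  97 101  99  98
   97  87  78  85  91 113 133 135 130 126]
 [135 114  98 130 134 105 103  96  97 102 107  
[... 2032 characters left out ...]

 [  6   6   6   8  21  19   7   0   1   3   5   2 -10 -13 -15   1   4   7
    4   5  11   9   8   7]
 [  6   4   6   9  15  20  11   5   0  -2   2   5   3   3   4   5   7   6
    0   4   6   4   8   4]
 [  3   7   3   1  10  10   6  -1 -11 -10  -5   0   3   5   8   8   5   6
   10   7   6   4   6   6]
 [  3   1   3   4   7   2   1   5   2  -5  -4   1   5   4   3   5   6   3
    8   6   6   8   8   4]
 [  0   3   5   3   2   5   3   6   3   7   3   6   4   5   5   3   7   8
    4   4   3   5   8   5]
 [  7   1   5   5   4   5   4   6   5   9   5   7   7   3   5   5   6   6
    6   5   3   5   5   7]]
[array([257.8, 163.7]), array([264.6, 161.6]), array([258.4, 161.6]), array([264. , 163.7])]
```

The scene pixels show the slot as a dark bar from (260,162) to (264,164). It now runs along the predicted locked direction, about 90° round from the start. I'll return to the stand and place the driver.

send_rows --motion '[{"x": 2,"y": -0.2,"z": 0,"rx": 0,"ry": 0,"rz": 0,"jaw": 0},{"x": 2,"y": -0.2,"z": 0,"rx": 0,"ry": 0,"rz": 0,"jaw": 0},{"x": 2,"y": -0.2,"z": 0,"rx": 0,"ry": 0,"rz": 0,"jaw": 0},{"x": 2,"y": -0.2,"z": 0,"rx": 0,"ry": 0,"rz": 0,"jaw": 0},{"x": 2,"y": -0.2,"z": 0,"rx": 0,"ry": 0,"rz": 0,"jaw": 0}]'

```text
clock: 36.6
tool_pos: [0.4815, 0.2557, 0.2499]
eef_rot: [0.752, 0.659, -0.001, -0.002]
contact_force: [-0.0, 0.1, 0.3]
opening: 0.339
finger_force: 40.0
```

send_rows --motion '[{"x": 0,"y": 0,"z": 0,"rx": 0,"ry": -0.08,"rz": 0,"jaw": 0},{"x": 0,"y": 0,"z": 0,"rx": 0,"ry": -0.08,"rz": 0,"jaw": 0},{"x": 0,"y": 0,"z": 0,"rx": 0,"ry": -0.08,"rz": 0,"jaw": 0},{"x": 0,"y": 0,"z": 0,"rx": 0,"ry": -0.08,"rz": 0,"jaw": 0},{"x": 0,"y": 0,"z": 0,"rx": 0,"ry": -0.08,"rz": 0,"jaw": 0}]'

```text
clock: 37.1
tool_pos: [0.4816, 0.2554, 0.2505]
eef_rot: [0.737, 0.646, -0.151, 0.13]
contact_force: [0.3, 0.6, -0.5]
opening: 0.338
finger_force: 40.0
```

send_rows --motion '[{"x": 0,"y": 0,"z": 0,"rx": 0,"ry": -0.08,"rz": 0,"jaw": 0},{"x": 0,"y": 0,"z": 0,"rx": 0,"ry": -0.08,"rz": 0,"jaw": 0},{"x": 0,"y": 0,"z": 0,"rx": 0,"ry": -0.08,"rz": 0,"jaw": 0},{"x": 0,"y": 0,"z": 0,"rx": 0,"ry": -0.08,"rz": 0,"jaw": 0},{"x": 0,"y": 0,"z": 0,"rx": 0,"ry": -0.06,"rz": 0,"jaw": 0}]'

```text
clock: 37.6
tool_pos: [0.4813, 0.256, 0.2499]
eef_rot: [0.695, 0.611, -0.287, 0.249]
contact_force: [-0.2, -0.1, -0.8]
opening: 0.338
finger_force: 40.0
```

```bash
cat > back.py <<'E'
from drv import *
st=get_state();p=st["tool_pos"];Rm=R.from_quat(st["eef_rot"]).as_matrix()
Q=R.from_quat([.693,.614,-.2845,.25]).as_matrix();P=np.array([.4797,.2626,.0911])
print("t",st["clock"],p,st["q"].round(2),"F tool",(Rm.T@st["contact_force"]).round(1),"M tool",(Rm.T@st["moment"]).round(2),"op",st["opening"].round(3),"ff",st["finger_force"])
print("turn",R.from_matrix(Rm.T@Q).as_rotvec().round(3),"shift cm (placed axes)",(Q.T@(P-p)*100).round(2))
E
python3 back.py
```

```text
Traceback (most recent call last):
  File "back.py", line 4, in <module>
    print("t",st["clock"],p,st["q"].round(2),"F tool",(Rm.T@st["contact_force"]).round(1),"M tool",(Rm.T@st["moment"]).round(2),"op",st["opening"].round(3),"ff",st["finger_force"])
                                                                                                                                     ^^^^^^^^^^^^^^^^^^^
AttributeError: 'float' object has no attribute 'round'
```

send_rows --motion '[{"x": 1.8,"y": -0.05,"z": 1.6,"rx": 0,"ry": 0,"rz": 0,"jaw": 0},{"x": 1.8,"y": -0.05,"z": 1.6,"rx": 0,"ry": 0,"rz": 0,"jaw": 0},{"x": 1.8,"y": -0.05,"z": 1.6,"rx": 0,"ry": 0,"rz": 0,"jaw": 0},{"x": 1.8,"y": -0.05,"z": 1.6,"rx": 0,"ry": 0,"rz": 0,"jaw": 0},{"x": 1.8,"y": -0.04,"z": 1.6,"rx": 0,"ry": 0,"rz": 0,"jaw": 0}]'

```text
clock: 38.1
tool_pos: [0.48, 0.2638, 0.129]
eef_rot: [0.695, 0.611, -0.286, 0.249]
contact_force: [0.1, 0.6, -0.6]
opening: 0.336
finger_force: 40.0
```

```bash
sed -i 's/st\["opening"\].round(3)/st["opening"]/' back.py; python3 back.py
```

```text
t 38.1 [0.47995921 0.26383443 0.12903767] [-0.47  1.17 -0.84  1.36  0.89  1.8  -1.61] F tool [0.9 0.  0. ] M tool [-0.08  0.79 -0.  ] op 0.33566603055125466 ff 39.99885877582571
turn [-0.007  0.001 -0.006] shift cm (placed axes) [2.57 0.   2.79]
```

send_rows --motion '[{"x": 0.7,"y": 0,"z": 0.7,"rx": 0,"ry": 0,"rz": 0,"jaw": 0},{"x": 0.7,"y": 0,"z": 0.7,"rx": 0,"ry": 0,"rz": 0,"jaw": 0},{"x": 0.6,"y": 0,"z": 0.6,"rx": 0,"ry": 0,"rz": 0,"jaw": 0},{"x": 0,"y": 0,"z": 0,"rx": 0,"ry": 0,"rz": 0,"jaw": 0},{"x": 0,"y": 0,"z": 0,"rx": 0,"ry": 0,"rz": 0,"jaw": 0}]'

```text
clock: 38.6
tool_pos: [0.4793, 0.266, 0.1022]
eef_rot: [0.695, 0.612, -0.285, 0.249]
contact_force: [-0.5, -0.0, -0.5]
opening: 0.34
finger_force: 40.0
```

```bash
python3 back.py
```

```text
t 38.6 [0.4793372  0.26598862 0.10218193] [-0.48  1.2  -0.83  1.36  0.91  1.77 -1.62] F tool [ 0.3 -0.5  0.4] M tool [-0.03  0.78  0.05] op 0.34045698010191355 ff 39.9989975428495
turn [-0.004 -0.    -0.004] shift cm (placed axes) [0.54 0.08 1.02]
```

send_rows --motion '[{"x": 0.1,"y": 0,"z": 0.1,"rx": 0,"ry": 0,"rz": 0,"jaw": 0},{"x": 0.1,"y": 0,"z": 0.1,"rx": 0,"ry": 0,"rz": 0,"jaw": 0},{"x": 0,"y": 0,"z": 0.1,"rx": 0,"ry": 0,"rz": 0,"jaw": 0},{"x": 0,"y": 0,"z": 0,"rx": 0,"ry": 0,"rz": 0,"jaw": 0},{"x": 0,"y": 0,"z": 0,"rx": 0,"ry": 0,"rz": 0,"jaw": 0}]'

```text
clock: 39.1
tool_pos: [0.4791, 0.2652, 0.0982]
eef_rot: [0.694, 0.612, -0.285, 0.249]
contact_force: [0.0, 0.1, -0.4]
opening: 0.334
finger_force: 40.0
```

```bash
python3 back.py
```

```text
t 39.1 [0.47907421 0.26522057 0.09817084] [-0.48  1.21 -0.83  1.36  0.91  1.77 -1.62] F tool [0.3 0.  0.2] M tool [-0.05  0.73  0.07] op 0.334236723635352 ff 39.99890626735205
turn [-0.004  0.    -0.004] shift cm (placed axes) [0.32 0.1  0.68]
```

send_rows --motion '[{"x": 0.1,"y": 0,"z": 0.2,"rx": 0,"ry": 0,"rz": 0,"jaw": 0},{"x": 0,"y": 0,"z": 0.2,"rx": 0,"ry": 0,"rz": 0,"jaw": 0},{"x": 0,"y": 0,"z": 0.15,"rx": 0,"ry": 0,"rz": 0,"jaw": 0},{"x": 0,"y": 0,"z": 0,"rx": 0,"ry": 0,"rz": 0,"jaw": 0},{"x": 0,"y": 0,"z": 0,"rx": 0,"ry": 0,"rz": 0,"jaw": 0}]'

```text
clock: 39.6
tool_pos: [0.4786, 0.262, 0.0934]
eef_rot: [0.694, 0.612, -0.285, 0.249]
contact_force: [-0.2, 0.3, -0.2]
opening: 0.339
finger_force: 40.0
```

```bash
python3 back.py
```

```text
t 39.6 [0.4786409  0.26201899 0.09341348] [-0.47  1.21 -0.83  1.37  0.92  1.76 -1.63] F tool [ 0.4 -0.2 -0. ] M tool [-0.09  0.84  0.05] op 0.3390304154800004 ff 39.99891821709351
turn [-0.004  0.    -0.004] shift cm (placed axes) [0.21 0.1  0.12]
```

send_rows --motion '[{"x": 0.1,"y": 0,"z": 0.1,"rx": 0,"ry": 0,"rz": 0,"jaw": 0},{"x": 0.1,"y": 0,"z": 0,"rx": 0,"ry": 0,"rz": 0,"jaw": 0},{"x": 0,"y": 0,"z": 0,"rx": 0,"ry": 0,"rz": 0,"jaw": 0},{"x": 0,"y": 0,"z": 0,"rx": 0,"ry": 0,"rz": 0,"jaw": 0},{"x": 0,"y": 0,"z": 0,"rx": 0,"ry": 0,"rz": 0,"jaw": 0}]'

```text
clock: 40.1
tool_pos: [0.4787, 0.2629, 0.0913]
eef_rot: [0.694, 0.612, -0.285, 0.249]
contact_force: [0.2, -0.2, -0.5]
opening: 0.338
finger_force: 40.0
```

```bash
python3 back.py
```

```text
t 40.1 [0.47871109 0.26287774 0.09134221] [-0.47  1.22 -0.82  1.37  0.92  1.76 -1.63] F tool [0.2 0.2 0.5] M tool [-0.07  0.77 -0.02] op 0.33784150318802353 ff 39.99905427046784
turn [-0.004  0.    -0.004] shift cm (placed axes) [0.01 0.1  0.03]
```

send_rows --motion '[{"x": 0.05,"y": 0,"z": 0.1,"rx": 0,"ry": 0,"rz": 0,"jaw": 0},{"x": 0.05,"y": 0,"z": 0.05,"rx": 0,"ry": 0,"rz": 0,"jaw": 0},{"x": 0,"y": 0,"z": 0,"rx": 0,"ry": 0,"rz": 0,"jaw": 0},{"x": 0,"y": 0,"z": 0,"rx": 0,"ry": 0,"rz": 0,"jaw": 0},{"x": 0,"y": 0,"z": 0,"rx": 0,"ry": 0,"rz": 0,"jaw": 0}]'

```text
clock: 40.6
tool_pos: [0.4787, 0.2628, 0.0908]
eef_rot: [0.694, 0.612, -0.285, 0.249]
contact_force: [-0.2, 1.8, 5.6]
opening: 0.337
finger_force: 40.0
```

```bash
python3 back.py
```

```text
t 40.6 [0.47869366 0.26280437 0.09082751] [-0.47  1.22 -0.82  1.37  0.92  1.76 -1.63] F tool [-2.7 -0.4 -5.2] M tool [0.03 0.01 0.12] op 0.33690330277519537 ff 40.000193093825374
turn [-0.004  0.    -0.004] shift cm (placed axes) [-0.03  0.1  -0.01]
```

Both ledge and rest are in contact. Release and back off along the handle.

send_rows --motion '[{"x": 0,"y": 0,"z": -0.05,"rx": 0,"ry": 0,"rz": 0,"jaw": 3.2},{"x": 0,"y": 0,"z": 0,"rx": 0,"ry": 0,"rz": 0,"jaw": 4},{"x": 0,"y": 0,"z": 0,"rx": 0,"ry": 0,"rz": 0,"jaw": 5},{"x": 0,"y": 0,"z": 0,"rx": 0,"ry": 0,"rz": 0,"jaw": 5.5},{"x": 0,"y": 0,"z": 0,"rx": 0,"ry": 0,"rz": 0,"jaw": 5.5}]'

```text
clock: 41.1
tool_pos: [0.4787, 0.2627, 0.0898]
eef_rot: [0.694, 0.612, -0.285, 0.249]
contact_force: [-0.3, 0.6, 0.2]
opening: 0.628
finger_force: 0.0
```

send_rows --motion '[{"x": 0,"y": 0,"z": -1,"rx": 0,"ry": 0,"rz": 0,"jaw": 5.5},{"x": 0,"y": 0,"z": -2,"rx": 0,"ry": 0,"rz": 0,"jaw": 5.5},{"x": 0,"y": 0,"z": -3,"rx": 0,"ry": 0,"rz": 0,"jaw": 5.5},{"x": 0,"y": 0,"z": -3,"rx": 0,"ry": 0,"rz": 0,"jaw": 5.5},{"x": 0,"y": 0,"z": -3,"rx": 0,"ry": 0,"rz": 0,"jaw": 5.5}]'

```text
clock: 41.6
tool_pos: [0.4896, 0.3475, 0.1769]
eef_rot: [0.694, 0.612, -0.285, 0.249]
contact_force: [0.2, -0.6, -0.4]
opening: 0.622
finger_force: 0.0
```

send_rows --motion '[{"x": -3,"y": 0,"z": -2,"rx": 0,"ry": 0,"rz": 0,"jaw": 5.5},{"x": -3,"y": 0,"z": -2,"rx": 0,"ry": 0,"rz": 0,"jaw": 5.5},{"x": -3,"y": 0,"z": -2,"rx": 0,"ry": 0,"rz": 0,"jaw": 5.5},{"x": 0,"y": 0,"z": 0,"rx": 0,"ry": 0,"rz": 0,"jaw": 5.5},{"x": 0,"y": 0,"z": 0,"rx": 0,"ry": 0,"rz": 0,"jaw": 5.5}]'

```text
clock: 42.1
tool_pos: [0.4872, 0.3249, 0.2825]
eef_rot: [0.695, 0.612, -0.284, 0.249]
contact_force: [-0.7, -1.1, -0.3]
opening: 0.62
finger_force: 0.0
```

```bash
python3 back.py
python3 - <<'E'
from drv import *
t=cam("top");s=cam("scene")
print("first placing scene rect ((469.3,242.0),(16.3,44.5),74.1)");print(red(s));print(red(t))
g=cv2.cvtColor(t[0],cv2.COLOR_RGB2GRAY);print(g[217:234,421:437])
E
```

```text
t 42.1 [0.48719216 0.32490569 0.28247929] [-0.59  1.03 -0.8   1.08  0.8   2.05 -1.42] F tool [-0.6 -0.6  1.1] M tool [-0.04  0.63  0.06] op 0.6204700594870374 ff 0.0
turn [-0.003 -0.002 -0.004] shift cm (placed axes) [ 8.94  0.07 18.05]
first placing scene rect ((469.3,242.0),(16.3,44.5),74.1)
(array([447, 229,  46,  25, 558], dtype=int32), array([470.8, 241.4]), ((469.7751770019531, 241.52206420898438), (16.415470123291016, 44.75258255004883), 74.93151092529297))
(array([183, 202,  33,  18, 204], dtype=int32), array([201. , 210.7]), ((198.2032012939453, 210.86505126953125), (33.14435958862305, 11.276700973510742), 17.744670867919922))
[[154 142 128 116 100  93  90  87  89  95 104 119 134 144 151 149]
 [144 127 108  95  79  71  68  67  71  76  85 100 117 130 144 152]
 [131 121 112 106 102 101 100 101 102 103 105 109 117 125 131 143]
 [119 119 121 120 120 120 120 121 120 120 121 121 122 121 118 127]
 [100 109 120 124 124 124 124 124 124 124 125 124 124 117 101 107]
 [ 84  99 120 124 124 123 124 124 124 123 124 124 123 116  94  90]
 [ 73  95 118 122 119 119 119 119 118 118 118 120 123 118  97  77]
 [ 61  85 114 115 104 100 100  97  94  94  96 107 122 122 104  71]
 [ 58  78 113 111  85  70  68  64  61  62  68  91 119 124 109  70]
 [ 62  76 112 113  87  71  68  67  67  70  78  94 117 124 110  70]
 [ 70  75 113 119 110 104 103 103 104 105 108 112 119 123 111  73]
 [ 82  79 113 123 122 121 121 122 121 121 122 122 123 123 112  81]
 [103  88 113 123 124 124 124 124 124 125 124 124 124 123 115  97]
 [119 100 115 123 124 124 123 123 124 123 122 122 122 121 117 111]
 [132 117 119 121 118 115 114 113 113 113 111 109 108 109 115 119]
 [147 132 124 115 104  91  85  83  82  82  82  82  86  99 116 126]
 [158 149 136 125 111  91  75  69  68  68  68  73  91 113 128 141]]
```

The top view shows the slot at the locked angle, about 90° from the start. The driver's outline on the stand matches the first placing to within half a pixel. I'll hand in.

```bash
python3 -c "
from plant import *
print(finish_job())"
```

```text
the job is handed in; nothing more can be done
None
```

The cover was turned clockwise until it hit its stop, and the screwdriver is back blade-down on the stand, released; the job was handed in at about 42 s of the 66 s limit, and the result has not been reported. I used all ten picture views before the turn, so the cover angle and the final placing were checked from pixel values and forces only, and the book, candle and vase were not checked afterwards.

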